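# Proving a set of safe-lock wheels on the gate gauge

## Robot

A 7-joint arm with a two-finger parallel gripper is mounted at the origin on a cart in front of the work surface, level with it; the furniture and walls round the work are solid. World frame = base frame: x ahead of the robot, y to its left, z up, the work surface at z = 0. Lengths are in m, angles in rad, forces in N, time in s.
With the tool pointing down it reaches from about 0.4 to 0.875 m from the base axis. Payload 19.3 kg.
Tool frame: the origin (TCP) lies midway between the tips of the shut fingers; the grasp point (between the pads) lies 19 mm behind it (bot.grip_point_offset is the distance from the TCP to the grasp point, in m); z points along the fingers, y is the direction in which the jaws open and shut (so a half turn about z gives the same grasp; the last joint's range is limited). The gripper opens to 85 mm and grips with 20 to 120 N. Pads are 22 mm wide; open, the fingers measure 114 mm over their backs; the gripper's body (76 mm by 85 mm) begins 54 mm behind the grasp point. The pads swing forward as they close: fully open they stand 13 mm farther back than shut.
Start: joints at [1.238, 0.521, -0.036, 1.599, 0.021, 1.021, -0.113], TCP at [0.162, -0.604, 0.231] pointing down, gripper open.
Joint ranges: [-2.91, 2.91], [-0.3, 2.13], [-1.5, 1.42], [0.17, 2.43], [-1.26, 4.41], [0.16, 1.93], [-2.52, 2.52]. Speed limits (rad/s): [1.89, 1.89, 2.39, 2.39, 3.01, 3.01, 3.01].

## Interface

Orientations are given as [roll, pitch, yaw] about the fixed x, y, z axes, in that order (R = Rz(yaw) Ry(pitch) Rx(roll)).
In Python, from workcell import bot, viewer, workorder gives the robot as it stands.
- The arm moves only by the tool move_arm, never from a script. Its argument "plan" is a list of rows, each a list of 6 numbers: the shift along the tool's x, y, z scaled (see below), then the turn, a rotation vector about the tool's x, y, z scaled (see below). A call has 1 to 5 rows; each row shifts and turns the commanded pose from where the row before left it, along the tool's axes as they then stand; what a row does not reach is not made up. The controller multiplies each number of a shift by 0.025 m and each number of a turn by pi rad. A row lasts 1/10 s, in which the tool goes at most 50 mm and 8.59 degrees, less where a joint would pass 70% of its speed; a pose out of reach is approached as far as the arm can. A call with a number of a shift or a turn outside -1 to 1 is refused whole. A call with a gripper value outside its range is refused whole. "claw" is the closure, from -1 (fully open) to 1 (shut), so that 0 is half open, set as the call begins (left out, the last holds). The fingers move at their own pace and stop on an object; "force" is the grip in N (left out, the last holds). Time passes only in rows, so rows that do not move let the fingers close. It gives the time, the measured TCP pose, the force and the opening at its end, in the units of the state.
- bot.observe(): the state, without advancing time (a new reading comes with each control period).
- viewer.grab_frame(name): name is "side" or "top" or "wrist"; returns the picture (420x560x3 uint8, red, green, blue); there is no depth.
- viewer.camera_info(name): a dict with "K" (3x3 intrinsics, pixels), "R" (3x3) and "t" (3): a world point X has camera coordinates R X + t. Camera axes: x right, y down, z forward; pixel columns grow to the right and rows downward; lengths in m; the calibration is good to about 2 mm. A picture is of the moment at which its call begins: read the wrist's pose just before it. camera_info takes no time and is no camera call; for the wrist camera it gives the pose at the moment of the call.
- workorder.job_done(): hands the job in, once; it reports no verdict.
The state is a dict: "clock": time; "qpos": joint angles; "qd": joint speeds; "joint_efforts": joint torques, N m; "position": TCP position; "tool_rot": TCP orientation; "force": force on the tool from outside, world axes, zero at the start; "moment": the same for the moment, N m; "grip_width": finger opening in m.
Only numpy, scipy, OpenCV 4.12 (cv2) and the standard library are available. Lean on these libraries where they do the work, as an engineer would, in place of code of your own. Each camera call takes 0.05 s, during which the arm holds its last target.

## Task

Prove the rebuilt brass safe-lock wheels on the gate gauge. Draw the gauge's fence right back by its knob. Then lift every wheel out of the tray, one at a time and boss up, turn it until the flat of its bore matches the flat on the gauge's arbor, and let it down the arbor so that the wheels lie flat on the shoulder and on one another. Turn the index plate by the studs on its rim until its engraved line faces the fixed pointer, and at last, when all the wheels are on, push the fence fully home into their gates. Some wheels may get knocked about meanwhile; leave the oil bottle, marker and caliper where they are.

Things in the scene. Friction and masses are not known exactly. Their poses are not given: they have to be found in the camera images.
- wheel_1: brass safe-lock wheel, boss up: disc 68 mm across, 6 mm thick; on it a round boss 36 mm across, to 15 mm high in all; 0.2 kg. Origin: on the axis in the underside, z up. D-shaped bore right through, 22.5 mm across, its flat 5.2 mm from the axis on the +y side. Opposite, on the -y side, the rim has a gate: a slot 14 mm wide and 13 mm deep. None if absent
- wheel_2: brass safe-lock wheel, boss up: disc 68 mm across, 6 mm thick; on it a round boss 36 mm across, to 15 mm high in all; 0.2 kg. Origin: on the axis in the underside, z up. D-shaped bore right through, 22.5 mm across, its flat 5.2 mm from the axis on the +y side. Opposite, on the -y side, the rim has a gate: a slot 14 mm wide and 13 mm deep. None if absent
- wheel_3: brass safe-lock wheel, boss up: disc 68 mm across, 6 mm thick; on it a round boss 36 mm across, to 15 mm high in all; 0.2 kg. Origin: on the axis in the underside, z up. D-shaped bore right through, 22.5 mm across, its flat 5.2 mm from the axis on the +y side. Opposite, on the -y side, the rim has a gate: a slot 14 mm wide and 13 mm deep. None if absent
- wheel_4: brass safe-lock wheel, boss up: disc 68 mm across, 6 mm thick; on it a round boss 36 mm across, to 15 mm high in all; 0.2 kg. Origin: on the axis in the underside, z up. D-shaped bore right through, 22.5 mm across, its flat 5.2 mm from the axis on the +y side. Opposite, on the -y side, the rim has a gate: a slot 14 mm wide and 13 mm deep. None if absent
- parts_tray: shallow open aluminium tray, 160 x 160 mm outside, walls 3 mm thick and 28 mm high, fixed to the bench; the wheels lie loose on its floor, which is 3 mm above the bench. Origin: centre of its underside
- gate_gauge: gate gauge screwed to the bench: round grey cast base, 176 mm across and 15 mm high,, with slide ways running out 170 mm from the arbor on the -y side. Origin: on the arbor's axis at bench height; z up; the pointer is on its -x side, the fence on its -y side
- arbor_seat (a point): centre of the flat shoulder, 44 mm across, 50 mm above the bench, on which the lowest wheel rests; wheels stack up 15 mm each. The steel D arbor rises 68 mm above it: 20 mm across, flat 4 mm from the axis, top 7 mm tapered. The frame turns with arbor and index plate (one piece): flat on its +y side, engraved line along -x. A wheel slides down when its axes are parallel to these (1.2 mm, 0.12 rad of play)
- index_mark (a point): outer end of the black engraved line on the index plate, 73 mm from the axis, 25 mm above the bench (the plate's upper face). The plate is a steel disc 148 mm across, in one with the arbor. Six upright grip studs, 12 mm in diameter, stand on it 66 mm from the axis at 30, 90 and 150 degrees to either side of the line; their tops are 45 mm above the bench
- index_plate (a joint): angle of the index plate (rad), counter-clockwise from above; 0 when the line faces the pointer exactly. It turns against a steady friction of about 0.12 N m and stays where it is left
- pointer_tip (a point): tip of the fixed pointer at the rim of the index plate, 75.5 mm from the axis, 28 mm above the bench
- fence (a joint): travel of the fence (m): 0 drawn right back, 0.030 fully home (it moves along +y of gate_gauge); slides with 2 N of friction, stays where left. Its steel blade, 7 mm thick with tapered nose, 48 to 109 mm above the bench, passes over the studs; nose 55 mm from the axis drawn back, 25 mm home, inside the wheels' gates. It jams on the rims if the line does not face the pointer
- fence_knob (a point): middle of the black upright knob on top of the fence's carriage, round, 18 mm in diameter, 130 mm above the bench; its full width reaches from 120 to 140 mm
- oil_bottle: plastic oil bottle with a long red tip, 122 mm high, a bystander
- marker_1: black marker pen lying flat, 129 mm long, a bystander
- dial_caliper: dial caliper lying flat, 200 x 61 x 14 mm, a bystander

How it is judged:
By the outcome, as a careful person would: the job done as asked, in the order asked, and still so for the second after the job is handed in, with the robot touching nothing.
Of wheel_1, wheel_2, wheel_3, wheel_4 only 3 to 4 are there at a start; the rules pass over those that are not, and their reading is None.
At some moment in a run one of wheel_1, wheel_2, wheel_3, wheel_4 may be knocked a few centimetres aside while the robot is not near it.
It also fails if it takes over 210 s, if anything falls off the work surface, if the arm or the gripper's body presses on something with over 40 N, if the wrist force passes 120 N, or if a joint passes its speed limit or range.

## Working session

There is one attempt and no reset: what is moved stays moved. The work goes in short steps, Python scripts to look and compute and a tool call to move; the robot and the scene stay as the last step left them, time stands still between calls to the robot, and variables do not carry over. Pictures are saved under pics/ and viewed, and the job is handed in when it is done.

Besides the shell and the picture viewer there is one more tool, called after "Request:" as a command line: name --pt "numbers of a row" for each row, then --argument value for the rest. move_arm: Moves the arm, as the interface text tells. Shifts and turns lie within -1 to 1; 1 stands for 0.025 m of shift or pi rad of turn. Its arguments: {"type":"object","properties":{"plan":{"type":"array","items":{"type":"array","items":{"type":"number"}}},"claw":{"type":"number"},"force":{"type":"number"}},"required":["plan"]}

```bash
ls; mkdir -p pics; python3 - <<'E'
from workcell import bot, viewer, workorder
import cv2, numpy as np
print(bot.observe())
for n in ["side","top","wrist"]:
    f=viewer.grab_frame(n); cv2.imwrite(f"pics/a_{n}.png",f[:,:,::-1])
    c=viewer.camera_info(n); print(n,np.round(c["K"],1).tolist(),np.round(c["R"],3).tolist(),np.round(c["t"],3).tolist(), (-c["R"].T@c["t"]).round(3))
E
```

```text
pics
{'clock': 0.0, 'qpos': array([ 1.23780937,  0.52200304, -0.03633431,  1.59999128,  0.02120198,
        1.02108558, -0.11278791]), 'qd': array([-1.04988182e-03, -3.27401838e-04, -1.06056179e-03,  2.52848765e-04,
        1.25188991e-03, -6.80466893e-05,  2.70244005e-04]), 'joint_efforts': array([ 2.86209715e-04, -9.27106619e+01,  1.97950311e+00, -3.69932020e+01,
        1.77148153e-02,  8.13624880e-03,  5.60640933e-05]), 'position': array([ 0.16224198, -0.60323717,  0.23073848]), 'tool_rot': array([-3.14049309e+00,  7.61473189e-05,  2.62795838e-01]), 'force': array([-0.44741446, -0.1658927 ,  0.40476403]), 'moment': array([0.00143984, 0.02264963, 0.02994546]), 'grip_width': 0.08573168272896395}
side [[482.9, 0.0, 276.5], [0.0, 482.9, 207.0], [0.0, 0.0, 1.0]] [[0.999, 0.044, -0.009], [0.014, -0.5, -0.866], [-0.042, 0.865, -0.5]] [-0.53, 0.03, 1.524] [ 0.594 -1.28   0.783]
top [[398.1, 0.0, 281.1], [0.0, 398.1, 211.6], [0.0, 0.0, 1.0]] [[0.002, -1.0, 0.011], [-0.993, -0.003, -0.114], [0.114, -0.011, -0.993]] [-0.075, 0.53, 1.055] [ 0.406 -0.061  1.109]
wrist [[315.6, 0.0, 281.2], [0.0, 315.6, 215.3], [0.0, 0.0, 1.0]] [[0.258, -0.966, -0.001], [-0.926, -0.248, 0.284], [-0.274, -0.073, -0.959]] [-0.624, -0.034, 0.38] [ 0.234 -0.584  0.374]
```

View pics/a_side.png

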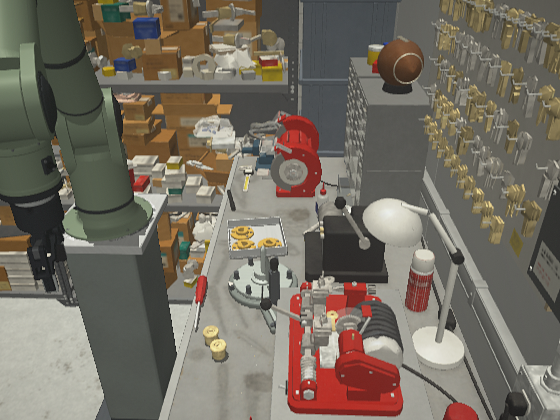

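View pics/a_top.png

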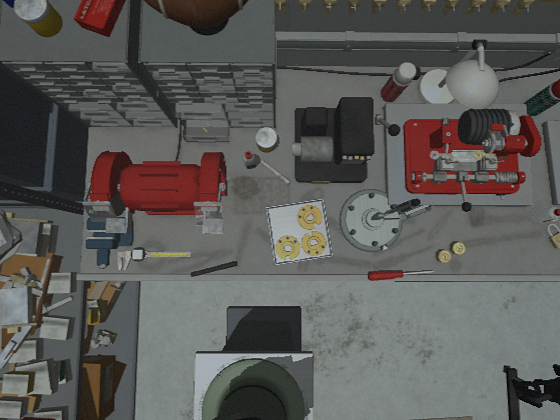

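View pics/a_wrist.png

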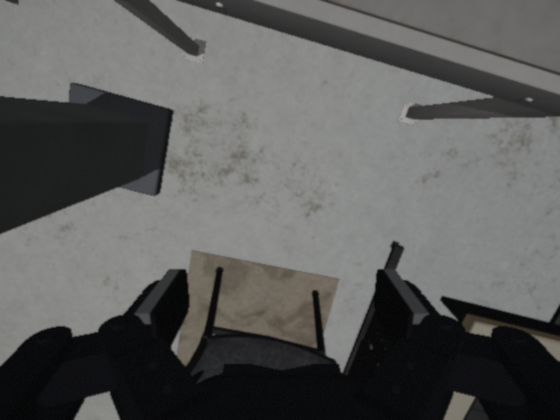

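```bash
python3 - <<'E'
import cv2
a=cv2.imread('pics/a_top.png')[170:290,250:450]; cv2.imwrite('pics/b_top.png',cv2.resize(a,None,fx=4,fy=4,interpolation=cv2.INTER_CUBIC))
a=cv2.imread('pics/a_side.png')[180:340,190:340]; cv2.imwrite('pics/b_side.png',cv2.resize(a,None,fx=3.7,fy=3.7,interpolation=cv2.INTER_CUBIC))
E
```

```text
(no output)
```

View pics/b_top.png

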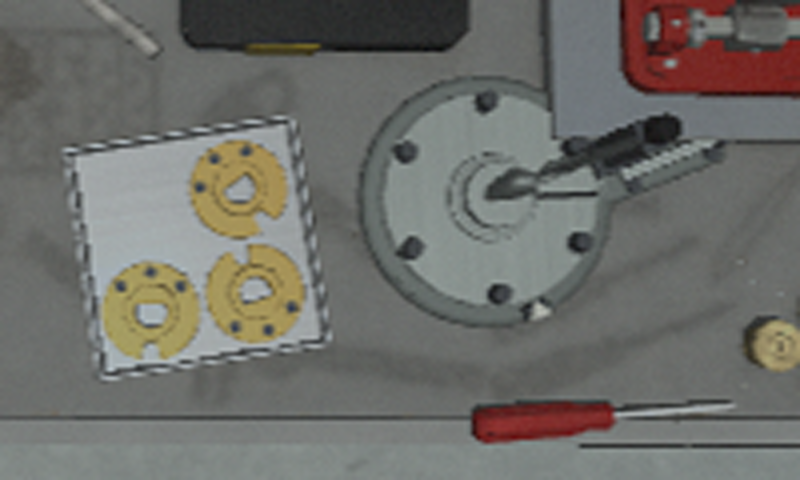

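View pics/b_side.png

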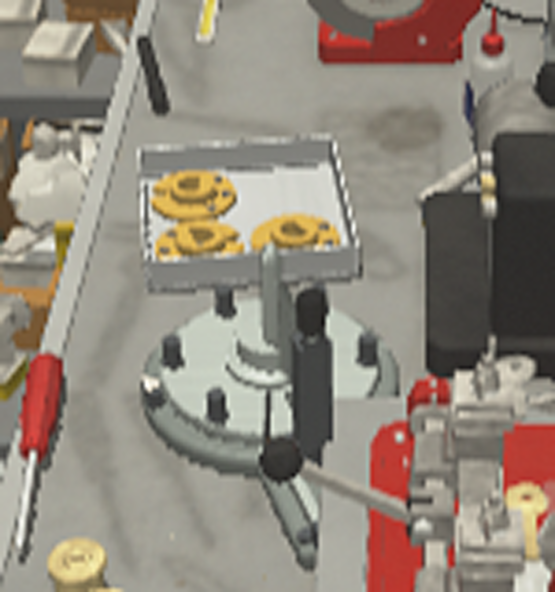

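```bash
cat > h.py <<'E'
from workcell import bot, viewer, workorder
import cv2, numpy as np
def ray(c,u,v):
    d=np.linalg.inv(c["K"])@np.array([u,v,1.]); R=np.array(c["R"]); return -R.T@c["t"], R.T@d
def onz(c,u,v,z):
    o,d=ray(c,u,v); return o+d*(z-o[2])/d[2]
def proj(c,X):
    p=c["K"]@(np.array(c["R"])@np.array(X)+c["t"]); return p[:2]/p[2]
def tri(c1,p1,c2,p2):
    o1,d1=ray(c1,*p1);o2,d2=ray(c2,*p2)
    s=np.linalg.lstsq(np.stack([d1,-d2],1),o2-o1,rcond=None)[0]
    a=o1+d1*s[0];b=o2+d2*s[1]; return (a+b)/2,np.linalg.norm(a-b)
def st():
    s=bot.observe(); print('t',round(s['clock'],2),'p',s['position'].round(4),'rpy',s['tool_rot'].round(4),'F',s['force'].round(1),'w',round(s['grip_width'],4),'q',s['qpos'].round(2)); return s
def grab(n,name):
    s=bot.observe(); c=viewer.camera_info(n); f=viewer.grab_frame(n)[:,:,::-1].copy(); cv2.imwrite(f'pics/{name}.png',f); return c,f
def go(x,y,z,yaw=None):
    "rows needed from present pose: total tool-frame shift units, rows and yaw"
    s=bot.observe(); from scipy.spatial.transform import Rotation as Ro
    R=Ro.from_euler('xyz',s['tool_rot']).as_matrix()
    d=R.T@(np.array([x,y,z])-s['position']); print('shift units',(d/0.025).round(2))
    if yaw is not None:
        Rt=Ro.from_euler('xyz',[np.pi,0,yaw]).as_matrix()
        v=Ro.from_matrix(R.T@Rt).as_rotvec(); print('turn units',(v/np.pi).round(4))
E
python3 - <<'E'
from h import *
c=viewer.camera_info('top'); s=viewer.camera_info('side')
T=lambda x,y:(250+x/4,170+y/4)
for n,p,z in [('ring',(485,198),.05),('pointer',(538,312),.028),('lineend',(597,193),.025),('platec?',(491,197),.025),('fway end',(722,150),.015),
  ('w1',(239,188),.018),('w2',(255,290),.018),('w3',(151,311),.018),('st',(486,100),.045),('st',(405,152),.045),('st',(410,246),.045),('st',(500,292),.045),('st',(580,241),.045),('st',(575,147),.045),
  ('knob',(662,128),.14),('gate1',(272,225),.009),('gate2',(260,250),.009),('gate3',(151,352),.009),('tray',(68,152),.028),('tray',(292,118),.028),('tray',(328,342),.028),('tray',(103,376),.028),('mach',(552,138),0.02),('screwdr',(475,410),.02)]:
    print(n,onz(c,*T(*p),z).round(3))
print('ball',tri(c,(466,207),s,(266,304)))
S=lambda x,y:(190+x/3.7,180+y/3.7)
print('knob',tri(c,T(662,128),s,S(312,305)))
E
```

```text
ring [ 0.507 -0.315  0.05 ]
pointer [ 0.432 -0.354  0.028]
lineend [ 0.514 -0.398  0.025]
platec? [ 0.511 -0.325  0.025]
fway end [ 0.545 -0.489  0.015]
w1 [ 0.517 -0.152  0.018]
w2 [ 0.447 -0.163  0.018]
w3 [ 0.432 -0.092  0.018]
st [ 0.575 -0.318  0.045]
st [ 0.539 -0.262  0.045]
st [ 0.475 -0.265  0.045]
st [ 0.445 -0.324  0.045]
st [ 0.479 -0.379  0.045]
st [ 0.543 -0.378  0.045]
knob [ 0.543 -0.404  0.14 ]
gate1 [ 0.492 -0.176  0.009]
gate2 [ 0.475 -0.167  0.009]
gate3 [ 0.404 -0.092  0.009]
tray [ 0.54  -0.035  0.028]
tray [ 0.564 -0.188  0.028]
tray [ 0.411 -0.211  0.028]
tray [ 0.388 -0.059  0.028]
mach [ 0.552 -0.369  0.02 ]
screwdr [ 0.366 -0.312  0.02 ]
ball (array([ 0.53331548, -0.53495507,  0.12572388]), np.float64(0.0018793941278768649))
knob (array([ 0.54421528, -0.40558183,  0.1340201 ]), np.float64(0.0016587546742002036))
```

```bash
python3 - <<'E'
from h import *
go(.46,-.27,.36,0.26)
E
```

```text
shift units [14.96 -9.79 -5.16]
turn units [-0.0003  0.      0.0009]
```

Request:
move_arm --pt "0 0 -1 0 0 0" --pt "0 0 -1 0 0 0" --pt "0 0 -1 0 0 0" --pt "0 0 -1 0 0 0" --pt "0 0 -1 0 0 0"

```text
clock: 0.65
position: [0.1623, -0.6033, 0.3572]
tool_rot: [-3.141, 0.0, 0.263]
force: [0.2, -0.4, -0.0]
grip_width: 0.0853
```

Request:
move_arm --pt "1 -0.65 0 0 0 0" --pt "1 -0.65 0 0 0 0" --pt "1 -0.65 0 0 0 0" --pt "1 -0.65 0 0 0 0" --pt "1 -0.65 0 0 0 0"

```text
clock: 1.15
position: [0.2626, -0.4915, 0.3561]
tool_rot: [-3.141, 0.0, 0.263]
force: [0.3, -0.4, 0.2]
grip_width: 0.0854
```

Request:
move_arm --pt "1 -0.65 0 0 0 0" --pt "1 -0.65 0 0 0 0" --pt "1 -0.65 0 0 0 0" --pt "1 -0.65 0 0 0 0" --pt "1 -0.65 0 0 0 0"

```text
clock: 1.65
position: [0.3621, -0.3806, 0.3562]
tool_rot: [-3.141, 0.0, 0.263]
force: [0.7, -0.2, -0.3]
grip_width: 0.0854
```

Request:
move_arm --pt "1 -0.65 0 0 0 0" --pt "1 -0.65 0 0 0 0" --pt "1 -0.65 0 0 0 0" --pt "1 -0.65 0 0 0 0" --pt "1 -0.65 0 0 0 0"

```text
clock: 2.15
position: [0.4617, -0.2698, 0.3562]
tool_rot: [-3.141, 0.0, 0.263]
force: [0.5, -0.5, -0.4]
grip_width: 0.0854
```

```bash
python3 - <<'E'
from h import *
st(); c,f=grab('wrist','c1')
E
```

```text
t 2.15 p [ 0.4617 -0.2698  0.3562] rpy [-3.1415e+00  2.0000e-04  2.6270e-01] F [ 0.5 -0.5 -0.4] w 0.0854 q [ 0.61  0.27 -0.25  1.66  0.07  1.22 -0.96]
```

View pics/c1.png

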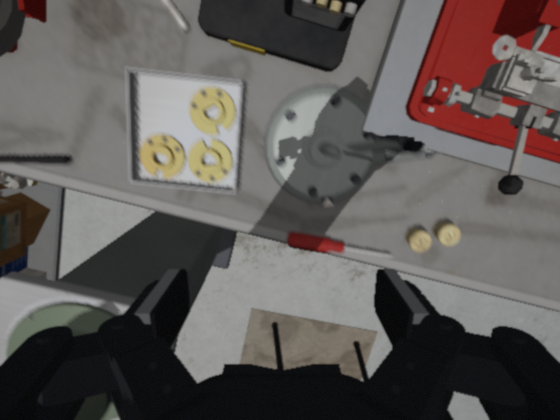

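```bash
python3 - <<'E'
from h import *
go(.59,-.33,.28,0.26)
c=viewer.camera_info('wrist'); print(proj(c,bot.observe()['position']))
E
```

```text
shift units [4.14 3.82 3.05]
turn units [-0.0005 -0.0005  0.0024]
[281.79140651 276.0835088 ]
```

Request:
move_arm --pt "0.8 0.8 0.6 0 0 0" --pt "0.8 0.8 0.6 0 0 0" --pt "0.8 0.8 0.6 0 0 0" --pt "0.8 0.8 0.6 0 0 0" --pt "0.8 0.6 0.6 0 0 0"

```text
clock: 2.7
position: [0.583, -0.3377, 0.2802]
tool_rot: [-3.141, 0.001, 0.262]
force: [0.2, -0.4, -0.0]
grip_width: 0.0855
```

```bash
python3 - <<'E'
from h import *
st(); c,f=grab('wrist','c2')
E
```

```text
t 2.7 p [ 0.583  -0.3377  0.2802] rpy [-3.1415e+00  7.0000e-04  2.6210e-01] F [ 0.2 -0.4 -0. ] w 0.0855 q [ 0.57  0.57 -0.22  1.39  0.13  1.2  -0.97]
```

View pics/c2.png

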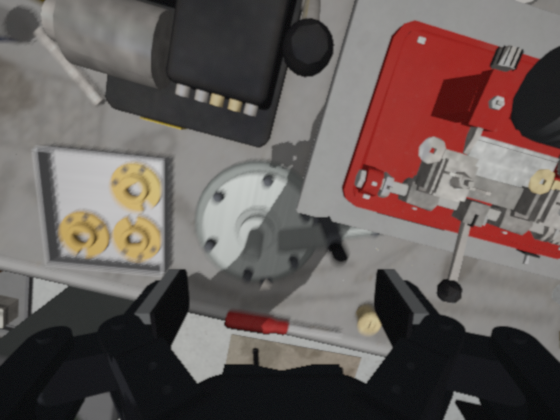

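```bash
python3 - <<'E'
import cv2,numpy as np
a=cv2.imread('pics/c2.png')[150:300,180:380]; a=cv2.resize(a,None,fx=4,fy=4,interpolation=cv2.INTER_CUBIC)
a=(255*(a/255.)**0.6).astype('uint8'); cv2.imwrite('pics/d2.png',a)
E
```

```text
(no output)
```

View pics/d2.png

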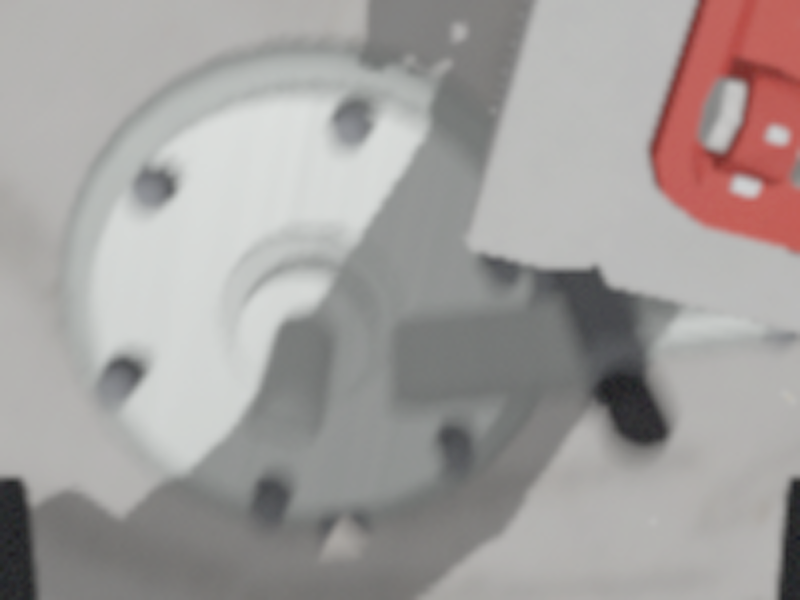

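```bash
python3 - <<'E'
from h import *
c=viewer.camera_info('wrist'); t=viewer.camera_info('top')
D=lambda x,y:(180+x/4,150+y/4)
T=lambda x,y:(250+x/4,170+y/4)
print('corner',tri(c,D(472,250),t,T(552,138)))
print('knob',tri(c,D(643,425),t,T(662,128)))
for n,p,z in [('ring',(308,322),.05),('pointer',(343,522),.028),('st',(352,118),.045),('st',(155,185),.045),('st',(122,376),.045),('st',(272,496),.045),('st',(455,446),.045),('knobtop',(646,430),.14),('arbtop',(297,400),.118)]:
    print(n,onz(c,*D(*p),z).round(4))
P=np.array([onz(c,*D(*p),.045)[:2] for p in [(352,118),(155,185),(122,376),(272,496),(455,446)]])
A=np.c_[2*P,np.ones(5)]; s=np.linalg.lstsq(A,(P**2).sum(1),rcond=None)[0]; print('centre',s[:2],np.sqrt(s[2]+s[:2]@s[:2]))
d=P-s[:2]; print(np.degrees(np.arctan2(d[:,1],d[:,0])))
E
```

```text
corner (array([ 0.55169919, -0.36818059,  0.0234978 ]), np.float64(0.00014166589900126904))
knob (array([ 0.54489251, -0.40987256,  0.12320865]), np.float64(0.0007491585302164988))
ring [ 0.5232 -0.3221  0.05  ]
pointer [ 0.4475 -0.3513  0.028 ]
st [ 0.5877 -0.3195  0.045 ]
st [ 0.5522 -0.2667  0.045 ]
st [ 0.4884 -0.2693  0.045 ]
st [ 0.4597 -0.3251  0.045 ]
st [ 0.4925 -0.3781  0.045 ]
knobtop [ 0.5501 -0.4062  0.14  ]
arbtop [ 0.5264 -0.3237  0.118 ]
centre [ 0.52355329 -0.32284852] 0.0637103186793413
[   2.99840262   62.9510229   123.26257856 -178.01664281 -119.30597227]
```

```bash
python3 - <<'E'
from h import *
w=viewer.camera_info('wrist')
st()
for n,p,z in [('scr',(228,318),.012),('tray',(37,148),.028),('tray',(171,157),.028),('tray',(163,272),.028)]:
    print(n,onz(w,*p,z).round(4))
c,f=grab('top','t2'); print(proj(c,bot.observe()['position']))
for q in (c,w): print((-np.array(q['R']).T@q['t']).round(4))
a=f[150:310,230:450]; cv2.imwrite('pics/t2c.png',cv2.resize(a,None,fx=3.6,fy=3.6,interpolation=cv2.INTER_CUBIC))
a=cv2.imread('pics/c2.png')[130:290,20:180]; cv2.imwrite('pics/t2d.png',cv2.resize(a,None,fx=3.6,fy=3.6,interpolation=cv2.INTER_CUBIC))
E
```

```text
t 2.75 p [ 0.5849 -0.3375  0.2768] rpy [-3.1392e+00  2.1000e-03  2.6300e-01] F [-1.7  2.8 -4.5] w 0.0852 q [ 0.57  0.58 -0.22  1.39  0.13  1.2  -0.97]
scr [ 0.364  -0.3135  0.012 ]
tray [ 0.5492 -0.0381  0.028 ]
tray [ 0.5807 -0.1977  0.028 ]
tray [ 0.4235 -0.2123  0.028 ]
[405.93943574 174.02166753]
[ 0.4063 -0.0612  1.1093]
[ 0.6565 -0.3183  0.4193]
```

View pics/t2c.png

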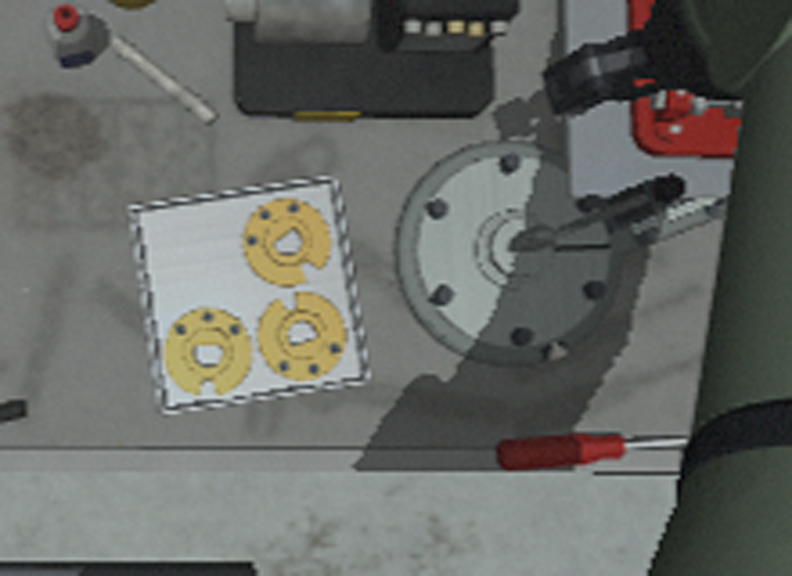

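View pics/t2d.png

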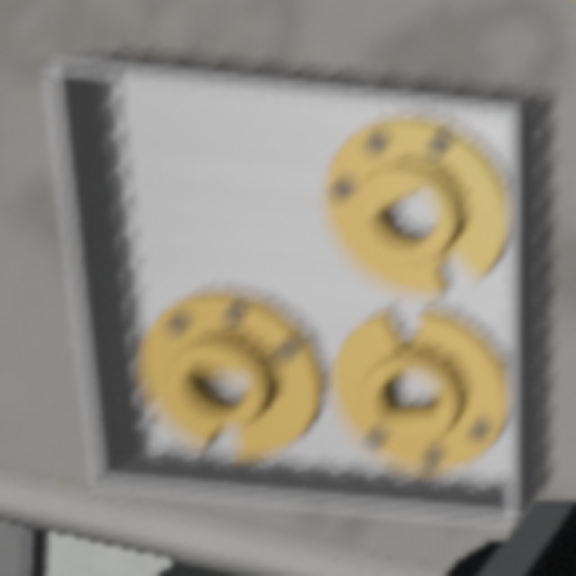

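Request:
move_arm --pt "0 0 0 0 0 0" --pt "0 0 0 0 0 0"

```text
clock: 3.0
position: [0.582, -0.3365, 0.2818]
tool_rot: [3.141, -0.0, 0.263]
force: [0.0, 0.2, 0.6]
grip_width: 0.0855
```

```bash
python3 - <<'E'
from h import *
s=st(); print(s['qd'].round(3)); c,f=grab('wrist','c3'); st(); 
a=f[110:310,0:400]; cv2.imwrite('pics/d3.png',cv2.resize(a,None,fx=2,fy=2,interpolation=cv2.INTER_CUBIC))
E
```

```text
t 3.0 p [ 0.582  -0.3365  0.2818] rpy [ 3.1413e+00 -2.0000e-04  2.6260e-01] F [0.  0.2 0.6] w 0.0855 q [ 0.57  0.56 -0.22  1.39  0.13  1.2  -0.97]
[ 0.002 -0.011  0.    -0.     0.001 -0.001  0.001]
t 3.05 p [ 0.582  -0.3366  0.2822] rpy [ 3.1409e+00 -5.0000e-04  2.6270e-01] F [-0.4 -0.1  0.9] w 0.0852 q [ 0.57  0.56 -0.22  1.39  0.13  1.2  -0.97]
```

View pics/d3.png

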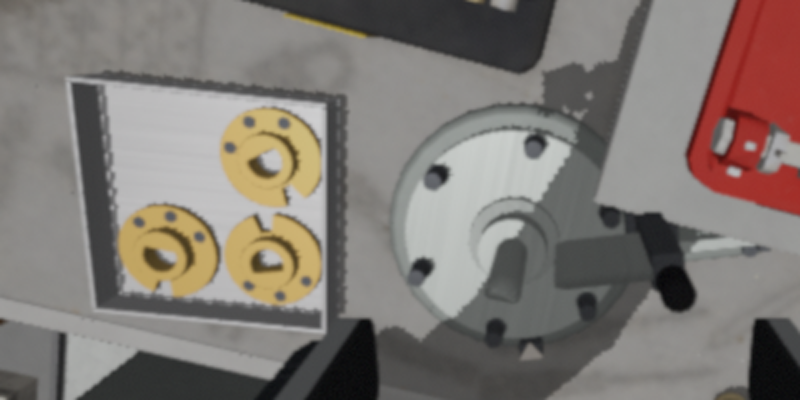

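```bash
cat >> h.py <<'E'
def circ(P):
    P=np.array(P)[:,:2]; A=np.c_[2*P,np.ones(len(P))]; s=np.linalg.lstsq(A,(P**2).sum(1),rcond=None)[0]; return s[:2],np.sqrt(s[2]+s[:2]@s[:2])
E
python3 - <<'E'
from h import *
c=viewer.camera_info('wrist'); t=viewer.camera_info('top')
D=lambda x,y:(x/2,110+y/2)
T=lambda x,y:(230+x/3.6,150+y/3.6)
print('corner',tri(c,D(597,202),t,T(571,194)))
print('knob',tri(c,D(679,294),t,T(672,186)))
tr=[onz(c,*D(*p),.028) for p in [(68,79),(328,103),(327,330),(97,308)]]; print(np.round(tr,4), np.linalg.norm(np.diff(tr,axis=0),axis=1))
P=[onz(c,*D(*p),.045) for p in [(535,142),(437,173),(423,266),(496,326),(587,300)]]
s,r=circ(P); print('centre',s,r); d=np.array(P)[:,:2]-s; print(np.degrees(np.arctan2(d[:,1],d[:,0])))
P=[onz(t,*T(*p),.045) for p in [(510,162),(437,207),(442,294),(522,335),(594,289)]]
s,r=circ(P); print('top centre',s,r); d=np.array(P)[:,:2]-s; print(np.degrees(np.arctan2(d[:,1],d[:,0])))
print('pointer',onz(c,*D(531,343),.028),onz(t,*T(556,346),.028))
print('toptray',np.round([onz(t,*T(*p),.028) for p in [(133,207),(334,180),(368,378),(166,410)]],4))
E
```

```text
corner (array([ 0.55238309, -0.36765655,  0.03122769]), np.float64(0.0002797894286312287))
knob (array([ 0.54397581, -0.40713852,  0.13602422]), np.float64(0.0014079490889065034))
[[ 0.5432 -0.031   0.028 ]
 [ 0.57   -0.1883  0.028 ]
 [ 0.4145 -0.2121  0.028 ]
 [ 0.3904 -0.057   0.028 ]] [0.15953239 0.15732643 0.15693353]
centre [ 0.51979134 -0.32197427] 0.0630955585828738
[   2.70880644   63.19602837  122.71531207 -177.83087988 -118.02740092]
top centre [ 0.50959806 -0.32084771] 0.0653769735855708
[   2.0735304    62.15280109  121.94317321 -176.94090975 -117.71351055]
pointer [ 0.44128417 -0.35132558  0.028     ] [ 0.43707438 -0.35402593  0.028     ]
toptray [[ 0.5416 -0.0345  0.028 ]
 [ 0.5629 -0.1876  0.028 ]
 [ 0.4128 -0.2117  0.028 ]
 [ 0.3887 -0.0601  0.028 ]]
```

```bash
python3 - <<'E'
from h import *
c=viewer.camera_info('wrist'); t=viewer.camera_info('top'); s=viewer.camera_info('side')
D=lambda x,y:(x/2,110+y/2)
print('vise',tri(c,D(722,137),t,(250+648/4,170+105/4)))
print('vise from c2',tri(t,(438,195),c,(430,150)))
a=cv2.imread('pics/a_top.png')[90:230,370:560]; cv2.imwrite('pics/e1.png',cv2.resize(a,None,fx=4,fy=4,interpolation=cv2.INTER_CUBIC))
a=cv2.imread('pics/a_side.png')[190:420,190:420]; cv2.imwrite('pics/e2.png',cv2.resize(a,None,fx=2.6,fy=2.6,interpolation=cv2.INTER_CUBIC))
E
```

```text
vise (array([ 0.59755642, -0.47977373, -0.11786654]), np.float64(0.008704320240580612))
vise from c2 (array([ 0.6867438 , -0.78407056, -0.60600086]), np.float64(0.034510047317197624))
```

View pics/e1.png

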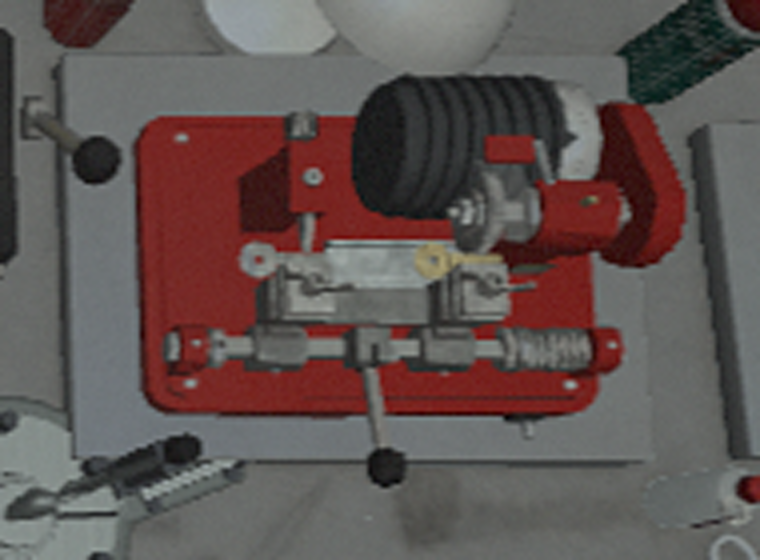

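View pics/e2.png

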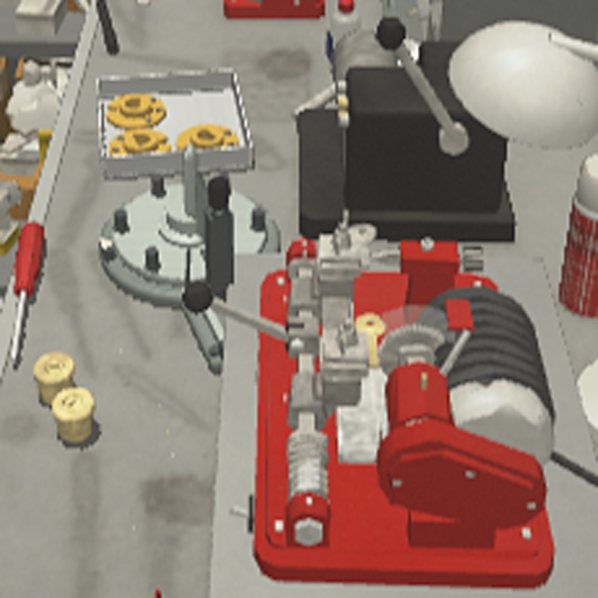

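```bash
python3 - <<'E'
from h import *
go(.544,-.407,.2,0.39)
E
```

```text
shift units [-2.2   2.32  3.29]
turn units [ 0.0002 -0.0001 -0.0405]
```

Request:
move_arm --pt "-0.7 0.8 0 0 0 0" --pt "-0.8 0.8 0 0 0 0" --pt "-0.7 0.7 1 0 0 0" --pt "0 0 1 0 0 -0.04" --pt "0 0 1 0 0 0" --claw -0.2 --force 60

```text
clock: 3.55
position: [0.5434, -0.4073, 0.2066]
tool_rot: [3.14, -0.001, 0.391]
force: [-0.0, 0.3, -0.9]
grip_width: 0.0512
```

Request:
move_arm --pt "0 0 0 0 0 0" --pt "0 0 0 0 0 0"

```text
clock: 3.75
position: [0.5443, -0.4064, 0.2076]
tool_rot: [3.141, -0.0, 0.388]
force: [1.4, 0.0, 0.8]
grip_width: 0.0515
```

```bash
python3 - <<'E'
from h import *
s=st(); c,f=grab('wrist','c4'); print(proj(c,s['position']), proj(c,[.544,-.407,.14]))
E
```

```text
t 3.75 p [ 0.5443 -0.4064  0.2076] rpy [ 3.141e+00 -3.000e-04  3.878e-01] F [1.4 0.  0.8] w 0.0515 q [ 0.7   0.64 -0.23  1.46  0.16  1.06 -0.75]
[281.40590015 276.10731116] [281.91437674 231.90437717]
```

View pics/c4.png

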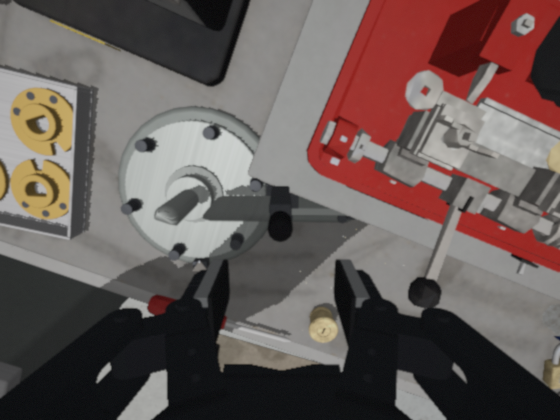

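Request:
move_arm --pt "0 0 1 0 0 0" --pt "0 0 1 0 0 0" --pt "0 0 1 0 0 0" --pt "0 0 0.5 0 0 0" --pt "0 0 0 0 0 0"

```text
clock: 4.3
position: [0.5441, -0.4061, 0.1185]
tool_rot: [-3.141, 0.001, 0.389]
force: [0.1, -0.3, 0.7]
grip_width: 0.0514
```

Request:
move_arm --pt "0 0 0 0 0 0" --pt "0 0 0 0 0 0" --pt "0 0 0 0 0 0" --claw 1

```text
clock: 4.6
position: [0.5449, -0.4068, 0.1205]
tool_rot: [3.14, -0.001, 0.388]
force: [-0.8, 1.1, 8.9]
grip_width: 0.0162
```

```bash
python3 - <<'E'
from h import *
c4=cv2.imread('pics/c4.png')[90:290,100:380]; cv2.imwrite('pics/d4.png',cv2.resize(c4,None,fx=2.85,fy=2.85,interpolation=cv2.INTER_CUBIC))
s=st()
E
```

```text
t 4.6 p [ 0.5449 -0.4068  0.1205] rpy [ 3.1397e+00 -1.2000e-03  3.8830e-01] F [-0.8  1.1  8.9] w 0.0162 q [ 0.69  0.73 -0.22  1.52  0.19  0.9  -0.77]
```

View pics/d4.png

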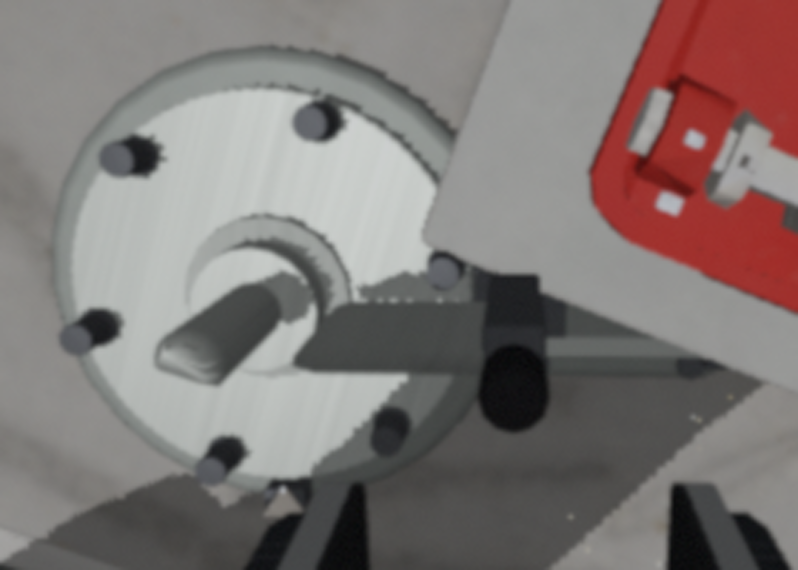

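Request:
move_arm --pt "0 0.1 -0.04 0 0 0" --pt "0 0.1 0 0 0 0" --pt "0 0.1 0 0 0 0" --pt "0 0.1 0 0 0 0"

```text
clock: 5.0
position: [0.5486, -0.416, 0.1206]
tool_rot: [3.141, -0.001, 0.388]
force: [-1.5, 2.4, 6.7]
grip_width: 0.016
```

```bash
python3 - <<'E'
from h import *
from scipy.spatial.transform import Rotation as Ro
s=st(); c=viewer.camera_info('wrist'); Rt=Ro.from_euler('xyz',s['tool_rot']).as_matrix()
Rc=np.array(c['R'])@Rt; tc=np.array(c['R'])@s['position']+c['t']; print(Rc.round(4).tolist(),tc.round(4))
np.savez('ext.npz',Rc=Rc,tc=tc,K=c['K'])
def cam(p,rpy):
    R=Ro.from_euler('xyz',rpy).as_matrix(); Rw=Rc@R.T; return dict(K=c['K'],R=Rw,t=tc-Rw@np.array(p))
k=cam([.5443,-.4064,.2076],[3.141,-.0003,.3878])
D=lambda x,y:(100+x/2.85,90+y/2.85)
P=[onz(k,*D(*p),.045) for p in [(311,123),(120,157),(78,338),(212,468),(387,437),(445,270)]]
s,r=circ(P); print('centre',s,r); d=np.array(P)[:,:2]-s; print(np.degrees(np.arctan2(d[:,1],d[:,0])))
print('pointer',onz(k,*D(284,488),.028)[:2]-s)
print('corner',onz(k,*D(426,238),.03)[:2])
print('arbor top corners',[onz(k,*D(*p),.118).round(4) for p in [(157,352),(220,382)]])
P=[onz(k,*D(*p),.05) for p in [(188,300),(205,268),(250,246),(300,262),(318,300)]]; print('shoulder',circ(P))
P=[onz(k,*D(*p),.025) for p in [(83,200),(150,118),(240,88),(300,90),(75,290),(180,450),(280,480)]]; print('plate',circ(P))
E
```

```text
t 5.0 p [ 0.5486 -0.416   0.1206] rpy [ 3.1407e+00 -8.0000e-04  3.8840e-01] F [-1.5  2.4  6.7] w 0.016 q [ 0.7   0.75 -0.22  1.5   0.19  0.92 -0.76]
[[-0.0014, 1.0, -0.0003], [-0.9589, -0.0015, -0.2836], [-0.2836, -0.0001, 0.9589]] [1.000e-04 3.040e-02 1.578e-01]
centre [ 0.51309609 -0.32245012] 0.06547072400457178
[   2.31935274   62.08256234  122.68659041 -177.74838109 -117.12041415
  -57.24265056]
pointer [-0.07208032 -0.02805683]
corner [ 0.55400301 -0.36760095]
arbor top corners [array([ 0.5141, -0.3144,  0.118 ]), array([ 0.5123, -0.3325,  0.118 ])]
shoulder (array([ 0.51228306, -0.32296467]), np.float64(0.022505712054381073))
plate (array([ 0.51207079, -0.32307936]), np.float64(0.07408545395883169))
```

Request:
move_arm --pt "0 0.1 0 0 0 0" --pt "0 0.1 0 0 0 0" --pt "0 0.1 0 0 0 0" --pt "0 0.1 0 0 0 0"

```text
clock: 5.4
position: [0.5523, -0.4253, 0.1206]
tool_rot: [3.141, -0.001, 0.388]
force: [-0.7, 3.3, 6.1]
grip_width: 0.0156
```

Request:
move_arm --pt "0 0.08 0 0 0 0" --pt "0 0.08 0 0 0 0"

```text
clock: 5.6
position: [0.5537, -0.4291, 0.1206]
tool_rot: [3.141, -0.001, 0.388]
force: [-0.0, 1.6, 6.5]
grip_width: 0.0162
```

```bash
python3 - <<'E'
from h import *
s=st()
E
```

```text
t 5.6 p [ 0.5537 -0.4291  0.1206] rpy [ 3.1406e+00 -6.0000e-04  3.8820e-01] F [-0.   1.6  6.5] w 0.0162 q [ 0.71  0.76 -0.22  1.46  0.19  0.94 -0.75]
```

Request:
move_arm --pt "0 0.08 0 0 0 0" --pt "0 0.08 0 0 0 0" --pt "0 0.04 0 0 0 0"

```text
clock: 5.9
position: [0.5545, -0.4308, 0.1204]
tool_rot: [-3.137, 0.001, 0.389]
force: [-17.7, 23.5, 23.1]
grip_width: 0.0159
```

Request:
move_arm --pt "0 0.06 0 0 0 0" --pt "0 0.06 0 0 0 0" --pt "0 0.0 0 0 0 0"

```text
clock: 6.2
position: [0.5546, -0.4309, 0.1203]
tool_rot: [-3.132, 0.003, 0.39]
force: [-26.4, 36.6, 32.9]
grip_width: 0.0159
```

Request:
move_arm --pt "0 -0.14 -0.04 0 0 0" --pt "0 -0.1 0 0 0 0" --pt "0 0 0 0 0 0"

```text
clock: 6.5
position: [0.5542, -0.4302, 0.1207]
tool_rot: [-3.141, -0.0, 0.389]
force: [1.1, 3.7, -4.3]
grip_width: 0.016
```

Request:
move_arm --pt "0 0.05 0 0 0 0" --pt "0 0.02 0 0 0 0" --pt "0 0 0 0 0 0"

```text
clock: 6.8
position: [0.5544, -0.4307, 0.1206]
tool_rot: [-3.138, 0.001, 0.389]
force: [-5.0, 12.0, 4.5]
grip_width: 0.0157
```

Request:
move_arm --pt "0 0 0 0 0 0" --pt "0 0 0 0 0 0" --pt "0 0 0 0 0 0" --claw 0

```text
clock: 7.1
position: [0.5547, -0.4327, 0.121]
tool_rot: [3.141, -0.0, 0.388]
force: [-0.3, -0.5, -0.1]
grip_width: 0.043
```

Request:
move_arm --pt "0 0 -1 0 0 0" --pt "0 0 -1 0 0 0" --pt "0 0 -1 0 0 0" --pt "0 0 -1 0 0 0" --pt "0 0 0 0 0 0"

```text
clock: 7.6
position: [0.5559, -0.4333, 0.2247]
tool_rot: [3.137, -0.003, 0.388]
force: [-0.1, -0.7, 0.1]
grip_width: 0.0429
```

Request:
move_arm --pt "0 0 0 0 0 0" --pt "0 0 0 0 0 0"

```text
clock: 7.8
position: [0.5543, -0.432, 0.2199]
tool_rot: [-3.141, 0.001, 0.388]
force: [-0.3, -0.6, -0.3]
grip_width: 0.0426
```

```bash
python3 - <<'E'
from h import *
s=st(); c,f=grab('wrist','c5'); print(s['qd'].round(3),proj(c,[.5546,-.4309,.14]))
print('tray view'); go(.53,-.14,.2,.15)
a=f[90:290,0:400]; cv2.imwrite('pics/d5.png',cv2.resize(a,None,fx=2,fy=2,interpolation=cv2.INTER_CUBIC))
E
```

```text
t 7.8 p [ 0.5543 -0.432   0.2199] rpy [-3.1408e+00  8.0000e-04  3.8830e-01] F [-0.3 -0.6 -0.3] w 0.0426 q [ 0.71  0.67 -0.23  1.37  0.16  1.12 -0.72]
[ 0.     0.007  0.     0.001 -0.001  0.004  0.   ] [280.18196403 224.8279457 ]
tray view
shift units [  3.52 -11.18   0.8 ]
turn units [-0.0003  0.0003  0.0759]
```

View pics/d5.png

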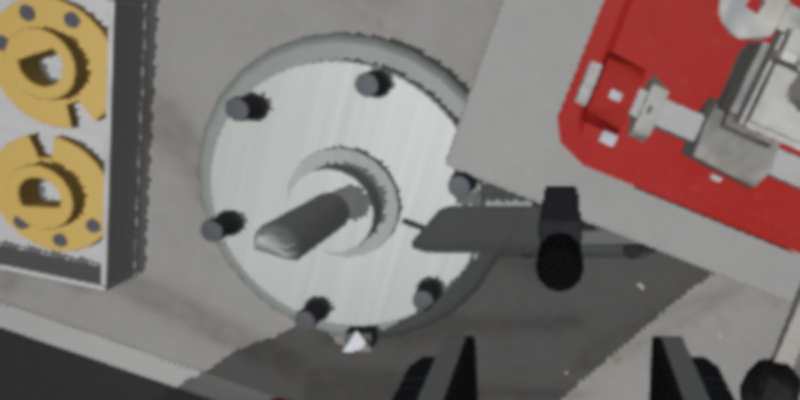

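Request:
move_arm --pt "0.3 -1 0 0 0 0" --pt "0.3 -1 0 0 0 0" --pt "0.3 -1 0 0 0 0" --pt "0.3 -1 0 0 0 0" --pt "0.3 -1 0 0 0 0"

```text
clock: 8.35
position: [0.5416, -0.301, 0.22]
tool_rot: [-3.141, 0.001, 0.388]
force: [0.7, -0.4, -0.2]
grip_width: 0.0427
```

Request:
move_arm --pt "0.3 -1 0 0 0 0" --pt "0.3 -1 0 0 0 0" --pt "0.3 -1 0 0 0 0" --pt "0.3 -1 0 0 0 0" --pt "0.3 -1 0 0 0 0"

```text
clock: 8.85
position: [0.529, -0.1712, 0.2202]
tool_rot: [-3.141, 0.001, 0.388]
force: [1.1, -0.1, -0.1]
grip_width: 0.0427
```

Request:
move_arm --pt "0 -0.6 0.3 0 0 0.035" --pt "0 0 0 0 0 0.035" --pt "0 0 0 0 0 0" --pt "0 0 0 0 0 0" --pt "0 0 0 0 0 0"

```text
clock: 9.35
position: [0.5238, -0.1587, 0.2131]
tool_rot: [-3.142, 0.0, 0.171]
force: [-0.1, -0.1, 0.8]
grip_width: 0.0429
```

```bash
python3 - <<'E'
from h import *
s=st(); c,f=grab('wrist','c6'); print(s['qd'].round(3))
np.savez('c6.npz',**{k:c[k] for k in 'KRt'})
E
```

```text
t 9.35 p [ 0.5238 -0.1587  0.2131] rpy [-3.1415e+00  2.0000e-04  1.7060e-01] F [-0.1 -0.1  0.8] w 0.0429 q [ 0.37  0.43 -0.24  1.82  0.13  0.91 -1.33]
[ 0.002 -0.001  0.002  0.002 -0.002 -0.    -0.011]
```

View pics/c6.png

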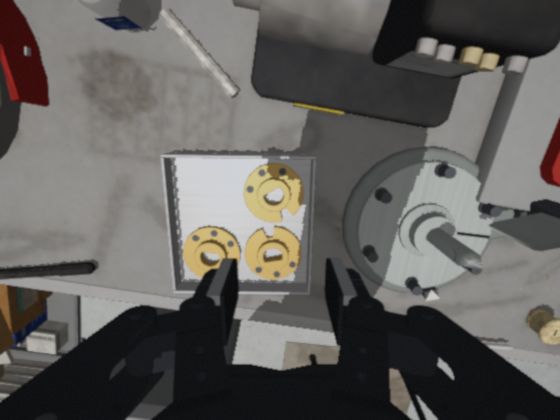

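```bash
cat > wh.py <<'E'
from h import *
def wheels(c,f,ztop=.009,name='m',roi=None,amin=300):
    hsv=cv2.cvtColor(f,cv2.COLOR_BGR2HSV)
    m=cv2.inRange(hsv,(12,90,60),(32,255,255))
    if roi: mm=np.zeros_like(m); x0,y0,x1,y1=roi; mm[y0:y1,x0:x1]=255; m&=mm
    n,L,S,C=cv2.connectedComponentsWithStats(m)
    out=[]
    for i in range(1,n):
        if S[i,4]<amin: continue
        cs,_=cv2.findContours((L==i).astype('uint8'),cv2.RETR_EXTERNAL,cv2.CHAIN_APPROX_NONE)
        k=max(cs,key=len)[:,0].astype(float)
        P=np.array([onz(c,u,v,ztop)[:2] for u,v in k])
        ctr,r=circ(P)
        for it in range(8):   # drop gate & boss points
            d=np.linalg.norm(P-ctr,axis=1); g=abs(d-r)<.0015+.002*(it<3)
            if g.sum()<8: break
            ctr,r=circ(P[g])
        v=P-ctr; d=np.linalg.norm(v,axis=1); a=np.arctan2(v[:,1],v[:,0])
        gi=d<r-.006
        ga=np.degrees(np.angle(np.mean(np.exp(1j*a[gi])))) if gi.any() else None
        out.append((ctr,r,ga)); print('wheel',ctr.round(4),'r',r.round(4),'gate',ga,'n',gi.sum(),'px',C[i].round(0),S[i,4])
    return out,m
E
python3 - <<'E'
from wh import *
z=np.load('c6.npz'); c={k:z[k] for k in 'KRt'}; f=cv2.imread('pics/c6.png')
wheels(c,f,roi=(160,150,320,300))
a=f[140:300,150:500]; cv2.imwrite('pics/d6.png',cv2.resize(a,None,fx=2.28,fy=2.28,interpolation=cv2.INTER_CUBIC))
cv2.imwrite('pics/d6b.png',cv2.resize(f[150:300,160:320],None,fx=4,fy=4,interpolation=cv2.INTER_CUBIC))
E
```

```text
wheel [ 0.5201 -0.1503] r 0.0324 gate 93.84028416507392 n 49 px [278. 193.] 1753
wheel [ 0.4352 -0.0894] r 0.033 gate -136.0735300761862 n 32 px [209. 249.] 1681
wheel [ 0.448  -0.1611] r 0.0328 gate 94.93469221801882 n 31 px [273. 252.] 1948
```

View pics/d6b.png

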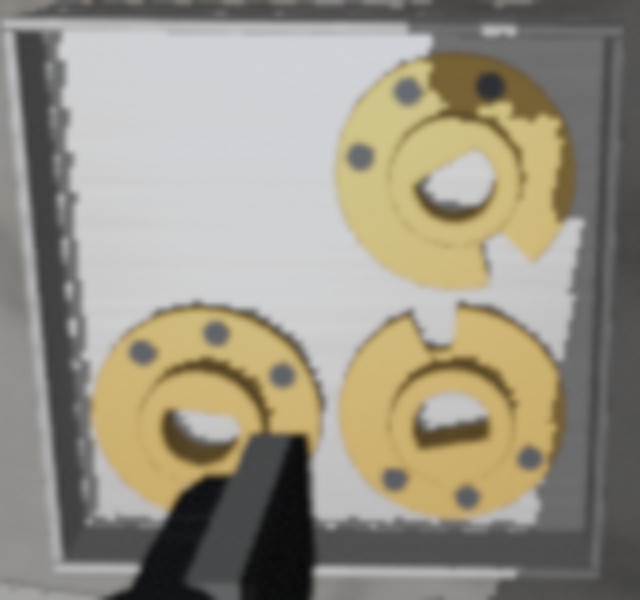

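```bash
python3 - <<'E'
from wh import *
z=np.load('c6.npz'); c={k:z[k] for k in 'KRt'}
D=lambda x,y:(160+x/4,150+y/4)
for n,dots in [('w1',[(360,157),(408,92),(490,86)]),('w2',[(395,480),(467,497),(530,458)]),('w3',[(143,352),(216,333),(282,376)])]:
    P=np.array([onz(c,*D(*p),.009)[:2] for p in dots]); cc=circ(P)
    print(n,'dotcircle',cc[0].round(4),cc[1].round(4)); 
    ctr={'w1':(.5201,-.1503),'w2':(.448,-.1611),'w3':(.4352,-.0894)}[n]
    for q in (cc[0],ctr):
        d=P-np.array(q); print(np.degrees(np.arctan2(d[:,1],d[:,0])).round(1), np.linalg.norm(d,axis=1).round(4))
# boss tops
for n,pts in [('w1',[(455,115),(390,175),(520,175),(455,243),(408,130),(502,132)]),('w2',[(450,365),(392,425),(513,425),(450,478)]),('w3',[(138,425),(263,425),(200,365)])]:
    print(n,'boss',circ([onz(c,*D(*p),.018) for p in pts]))
for n,pts in [('w1',[(455,53),(336,172),(575,185),(455,289),(372,88),(372,255)]),('w2',[(340,410),(564,410),(462,520),(385,500),(540,490)]),('w3',[(92,410),(321,410),(200,305),(110,350),(300,350),(120,480)])]:
    print(n,'disc',circ([onz(c,*D(*p),.009) for p in pts]))
E
```

```text
w1 dotcircle [ 0.5181 -0.151 ] 0.0275
[ 87.2  38.2 -10.4] [0.0275 0.0275 0.0275]
[ 91.4  39.7 -12.8] [0.0268 0.0255 0.0257]
w2 dotcircle [ 0.4469 -0.1612] 0.0274
[ 150.9 -160.8 -111.3] [0.0274 0.0274 0.0274]
[ 152.3 -161.2 -113.3] [0.0283 0.0285 0.028 ]
w3 dotcircle [ 0.4343 -0.0894] 0.0264
[ 50.1  -0.3 -51.9] [0.0264 0.0264 0.0264]
[ 51.7  -0.3 -53.4] [0.0259 0.0255 0.0258]
w1 boss (array([ 0.51975536, -0.15054109]), np.float64(0.018054101432154603))
w2 boss (array([ 0.44841905, -0.16155316]), np.float64(0.017672279436799363))
w3 boss (array([ 0.43574842, -0.08953809]), np.float64(0.01814286343862631))
w1 disc (array([ 0.51904651, -0.15081499]), np.float64(0.033697428666286604))
w2 disc (array([ 0.44503152, -0.16218439]), np.float64(0.03355596516551742))
w3 disc (array([ 0.43442527, -0.0898551 ]), np.float64(0.034463230834396036))
```

Request:
move_arm --pt "0 0 0.3 0 0 0.045" --pt "0 0 0.3 0 0 0.045" --pt "0 0 0.4 0 0 0.045" --pt "0 0 0.5 0 0 0.045" --pt "0 0 0.5 0 0 0.045"

```text
clock: 9.9
position: [0.5238, -0.1587, 0.1629]
tool_rot: [-3.142, -0.0, -0.543]
force: [0.3, -1.5, 0.2]
grip_width: 0.043
```

Request:
move_arm --pt "0 0 0.5 0 0 0.03" --pt "0 0 0.5 0 0 0" --pt "0 0 0 0 0 0" --pt "0 0 0 0 0 0"

```text
clock: 10.3
position: [0.5238, -0.1584, 0.1383]
tool_rot: [3.142, 0.0, -0.63]
force: [-0.7, 0.1, 0.3]
grip_width: 0.0428
```

```bash
python3 - <<'E'
from h import *
s=st(); go(.519,-.1507,.06,-.635); c,f=grab('wrist','c7'); print(proj(c,[.519,-.1507,.018]))
E
```

```text
t 10.3 p [ 0.5238 -0.1584  0.1383] rpy [ 3.1416e+00  4.0000e-04 -6.2990e-01] F [-0.7  0.1  0.3] w 0.0428 q [ 0.22  0.52 -0.05  1.89  0.03  0.73 -2.05]
shift units [-0.34 -0.14  3.13]
turn units [0.     0.0001 0.0016]
[279.08225525 219.40494955]
```

View pics/c7.png

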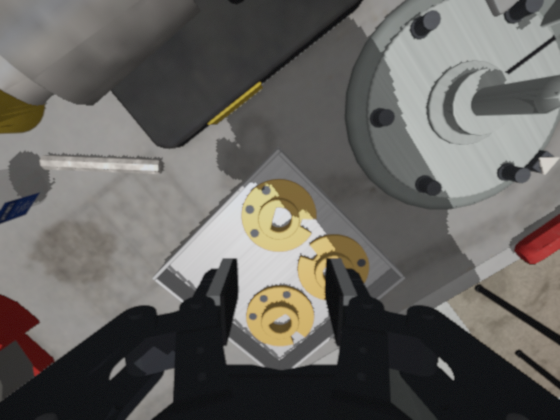

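Request:
move_arm --pt "-0.34 -0.14 0.9 0 0 0" --pt "0 0 0.9 0 0 0" --pt "0 0 0.9 0 0 0" --pt "0 0 0.9 0 0 0" --pt "0 0 0.7 0 0 0"

```text
clock: 10.85
position: [0.5192, -0.1506, 0.0303]
tool_rot: [-3.141, -0.0, -0.631]
force: [0.1, 0.1, 0.7]
grip_width: 0.0427
```

Request:
move_arm --pt "0 0 0 0 0 0" --pt "0 0 0 0 0 0"

```text
clock: 11.05
position: [0.5193, -0.1507, 0.0315]
tool_rot: [-3.141, -0.0, -0.632]
force: [-0.0, 0.5, 0.4]
grip_width: 0.043
```

```bash
python3 - <<'E'
from h import *
s=st(); go(.519,-.1507,.01,-.635); c,f=grab('wrist','c8'); print(proj(c,[.519,-.1507,.018]))
E
```

```text
t 11.05 p [ 0.5193 -0.1507  0.0315] rpy [-3.1413e+00 -3.0000e-04 -6.3200e-01] F [-0.   0.5  0.4] w 0.043 q [ 0.2   0.69 -0.04  1.95  0.05  0.5  -2.08]
shift units [-0.01  0.01  0.86]
turn units [-0.0001 -0.0001  0.0009]
[284.37572552 263.52135296]
```

View pics/c8.png

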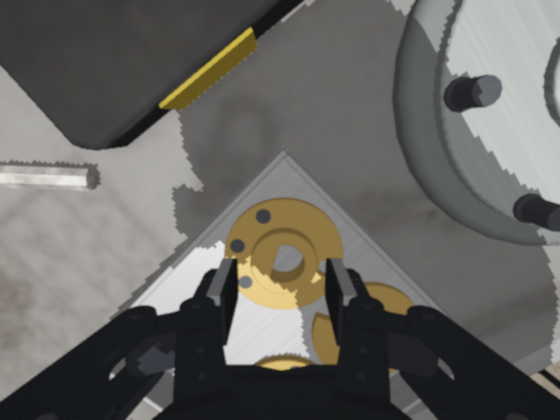

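```bash
python3 - <<'E'
from h import *
c=viewer.camera_info('wrist'); f=cv2.imread('pics/c8.png')
print(circ([onz(c,*p,.018) for p in [(251,257),(320,257),(286,230),(262,239),(310,239)]]), circ([onz(c,*p,.009) for p in [(225,250),(343,250),(283,198),(240,222),(325,219)]]))
cv2.imwrite('pics/d8.png',cv2.resize(f[180:330,200:360],None,fx=4,fy=4,interpolation=cv2.INTER_CUBIC))
E
```

```text
(array([ 0.51892639, -0.15133538]), np.float64(0.01890661331998744)) (array([ 0.51909679, -0.15041714]), np.float64(0.03315794170884523))
```

View pics/d8.png

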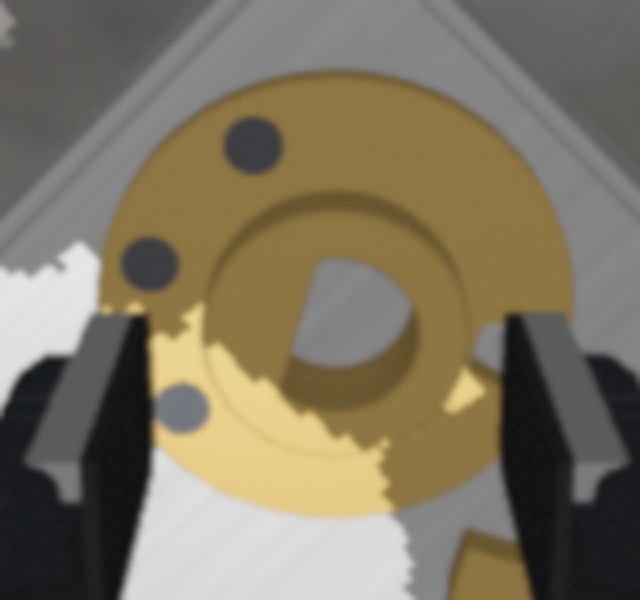

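Request:
move_arm --pt "0 0 0.4 0 0 0" --pt "0 0 0.4 0 0 0" --pt "0 0 0 0 0 0"

```text
clock: 11.4
position: [0.5184, -0.1503, 0.0096]
tool_rot: [3.141, 0.001, -0.632]
force: [-0.5, 0.5, -0.2]
grip_width: 0.0428
```

Request:
move_arm --pt "0 0 0.08 0 0 0" --pt "0 0 0 0 0 0"

```text
clock: 11.6
position: [0.519, -0.1505, 0.0087]
tool_rot: [3.142, 0.0, -0.633]
force: [-0.4, 0.2, 0.4]
grip_width: 0.0427
```

Request:
move_arm --pt "0 0 0.08 0 0 0" --pt "0 0 0 0 0 0"

```text
clock: 11.8
position: [0.5192, -0.1506, 0.0072]
tool_rot: [-3.141, -0.001, -0.633]
force: [-0.7, -0.2, 5.4]
grip_width: 0.0426
```

Request:
move_arm --pt "0 0 0.08 0 0 0" --pt "0 0 0 0 0 0"

```text
clock: 12.0
position: [0.5194, -0.1506, 0.0069]
tool_rot: [-3.141, -0.001, -0.633]
force: [-12.9, 3.7, 49.4]
grip_width: 0.0428
```

Request:
move_arm --pt "0 0 -0.16 0 0 0" --pt "0 0 0 0 0 0"

```text
clock: 12.2
position: [0.5194, -0.1506, 0.0094]
tool_rot: [-3.141, -0.001, -0.633]
force: [0.5, 0.0, -0.4]
grip_width: 0.0428
```

Request:
move_arm --pt "0 0 0 0 0 0" --pt "0 0 0 0 0 0" --pt "0 0 0 0 0 0" --claw 1 --force 60

```text
clock: 12.5
position: [0.5192, -0.1506, 0.0093]
tool_rot: [-3.141, -0.0, -0.633]
force: [-3.8, 1.5, 19.2]
grip_width: 0.0322
```

Request:
move_arm --pt "0 0 -0.5 0 0 0" --pt "0 0 -0.5 0 0 0" --pt "0 0 -0.7 0 0 0" --pt "0 0 0 0 0 0" --pt "0 0 0 0 0 0"

```text
clock: 13.0
position: [0.5192, -0.1506, 0.0517]
tool_rot: [-3.141, -0.001, -0.633]
force: [0.9, 0.9, -2.6]
grip_width: 0.0328
```

```bash
python3 - <<'E'
from h import *
s=st(); c,f=grab('wrist','c9')
cv2.imwrite('pics/d9.png',cv2.resize(f[180:380,180:380],None,fx=3,fy=3,interpolation=cv2.INTER_CUBIC))
E
```

```text
t 13.0 p [ 0.5192 -0.1506  0.0517] rpy [-3.1412e+00 -8.0000e-04 -6.3260e-01] F [ 0.9  0.9 -2.6] w 0.0328 q [ 0.2   0.65 -0.04  1.95  0.05  0.54 -2.08]
```

View pics/d9.png

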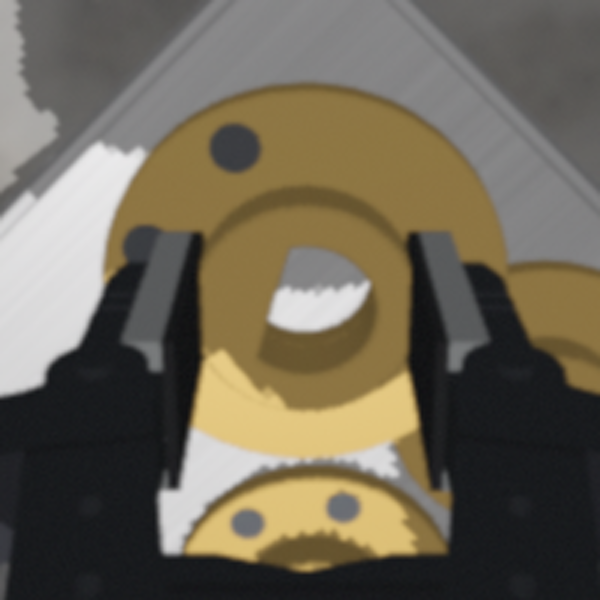

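```bash
python3 - <<'E'
from h import *
c=viewer.camera_info('wrist'); s=st(); z=s['position'][2]-.0063
D=lambda x,y:(180+x/3,180+y/3)
zt=z+.006
disc=circ([onz(c,*D(*p),zt) for p in [(305,84),(250,90),(190,118),(150,155),(107,255),(380,100),(440,140),(480,185),(507,255),(300,458),(350,453),(250,452)]]); print(disc, disc[0]-s['position'][:2])
for p in [(235,148)]:
    d=onz(c,*D(*p),zt)[:2]-disc[0]; print(np.degrees(np.arctan2(d[1],d[0])),np.linalg.norm(d))
# flat edge on boss top
a,b=[onz(c,*D(*p),z+.015)[:2] for p in [(290,248),(268,322)]]; d=b-a; print('flat dir',np.degrees(np.arctan2(d[1],d[0])))
go(s['position'][0],s['position'][1],.155)
E
```

```text
t 13.05 p [ 0.5189 -0.1505  0.0511] rpy [-3.1416e+00  1.0000e-04 -6.3250e-01] F [-0.7  0.1 -2.1] w 0.033 q [ 0.2   0.65 -0.04  1.95  0.05  0.54 -2.08]
(array([ 0.51961795, -0.14931119]), np.float64(0.033884542590319436)) [0.00074052 0.00114324]
-11.528968567543581 0.026344841484030983
flat dir 128.21862572867917
shift units [-0.   -0.   -4.15]
```

Request:
move_arm --pt "0 0 -0.9 0 0 0" --pt "0 0 -0.9 0 0 0" --pt "0 0 -0.9 0 0 0" --pt "0 0 -0.9 0 0 0" --pt "0 0 -0.6 0 0 0"

```text
clock: 13.55
position: [0.519, -0.1505, 0.157]
tool_rot: [-3.142, -0.0, -0.633]
force: [0.1, 0.1, -1.1]
grip_width: 0.0329
```

Request:
move_arm --pt "0.7 1 0 0 0 0" --pt "0.7 1 0 0 0 0" --pt "0.7 1 0 0 0 0" --pt "0.7 1 0 0 0 0" --pt "0.7 1 0 0 0 0"

```text
clock: 14.05
position: [0.5152, -0.3041, 0.1554]
tool_rot: [3.141, 0.001, -0.633]
force: [0.5, 0.8, -1.6]
grip_width: 0.0327
```

Request:
move_arm --pt "0.37 0.71 0 0 0 0" --pt "0 0 0 0 0 -0.047" --pt "0 0 0 0 0 -0.047" --pt "0 0 0 0 0 -0.047" --pt "0 0 0 0 0 -0.047"

```text
clock: 14.55
position: [0.5123, -0.3227, 0.1553]
tool_rot: [-3.141, 0.001, -0.036]
force: [0.8, -0.9, -2.5]
grip_width: 0.0328
```

Request:
move_arm --pt "0 0 0 0 0 -0.047" --pt "0 0 0 0 0 -0.047" --pt "0 0 0 0 0 -0.047" --pt "0 0 0 0 0 -0.047" --pt "0 0 0 0 0 -0.047"

```text
clock: 15.05
position: [0.5123, -0.3226, 0.1553]
tool_rot: [-3.14, 0.0, 0.702]
force: [-0.8, -0.3, -1.8]
grip_width: 0.0328
```

Request:
move_arm --pt "0 0 0 0 0 -0.047" --pt "0 0 0 0 0 -0.047" --pt "0 0 0 0 0 -0.047" --pt "0 0 0 0 0 -0.047" --pt "0 0 0 0 0 -0.047"

```text
clock: 15.55
position: [0.5123, -0.3226, 0.1553]
tool_rot: [-3.14, -0.001, 1.441]
force: [0.5, -0.2, -2.2]
grip_width: 0.0327
```

Request:
move_arm --pt "0 0 0 0 0 -0.047" --pt "0 0 0 0 0 -0.047" --pt "0 0 0 0 0 -0.047" --pt "0 0 0 0 0 0" --pt "0 0 0 0 0 0"

```text
clock: 16.05
position: [0.5123, -0.3228, 0.1556]
tool_rot: [-3.141, -0.001, 1.873]
force: [-0.2, 0.3, -1.7]
grip_width: 0.033
```

```bash
python3 - <<'E'
from h import *
s=st(); go(.5125,-.3228,.155,1.88); c,f=grab('wrist','c10'); cv2.imwrite('pics/d10.png',cv2.resize(f[100:400,80:480],None,fx=2,fy=2,interpolation=cv2.INTER_CUBIC))
E
```

```text
t 16.05 p [ 0.5123 -0.3228  0.1556] rpy [-3.1412e+00 -1.1000e-03  1.8728e+00] F [-0.2  0.3 -1.7] w 0.033 q [ 0.91  0.66 -0.66  1.7   0.48  0.96  0.37]
shift units [-0.    0.01  0.02]
turn units [-0.0001 -0.0004 -0.0023]
```

View pics/d10.png

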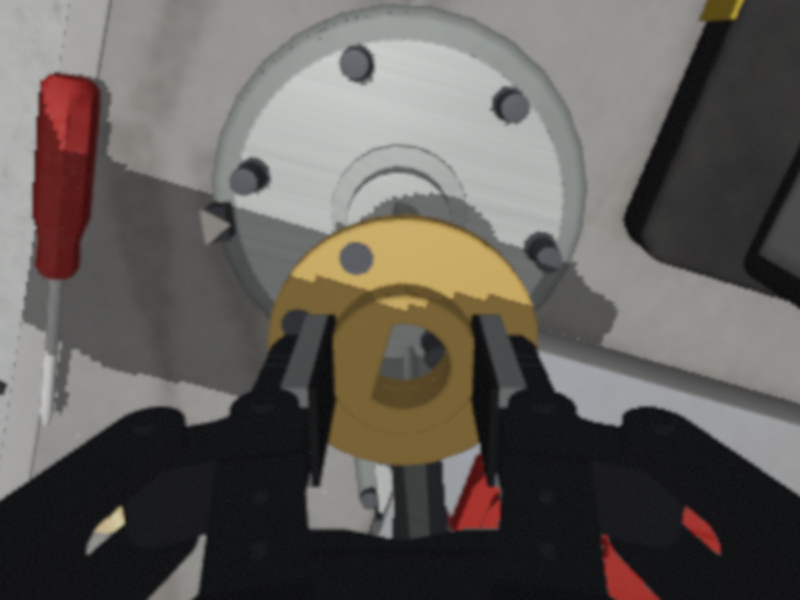

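```bash
python3 - <<'E'
from h import *
c=viewer.camera_info('wrist')
D=lambda x,y:(80+x/2,100+y/2)
P=[onz(c,*D(*p),.045) for p in [(356,63),(513,105),(244,181),(547,256)]]
s,r=circ(P); print('studs',s,r); d=np.array(P)[:,:2]-s; print(np.degrees(np.arctan2(d[:,1],d[:,0])))
print('plate',circ([onz(c,*D(*p),.025) for p in [(405,39),(300,77),(245,145),(500,75),(545,130),(563,190)]]))
print('shoulder',circ([onz(c,*D(*p),.05) for p in [(348,205),(360,185),(400,169),(430,180),(448,205)]]))
E
python3 - <<'E'
import cv2
f=cv2.imread('pics/c10.png')[240:320,240:320]; f=(255*(f/255.)**.6).astype('uint8'); cv2.imwrite('pics/d10b.png',cv2.resize(f,None,fx=7,fy=7,interpolation=cv2.INTER_CUBIC))
E
```

```text
studs [ 0.51158311 -0.32057613] 0.06513061087491888
[ 121.79031677   63.10386427 -177.16149495    2.79445728]
plate (array([ 0.51253354, -0.32219551]), np.float64(0.07295095321256535))
shoulder (array([ 0.51123674, -0.31985241]), np.float64(0.021301737438616533))
```

View pics/d10b.png

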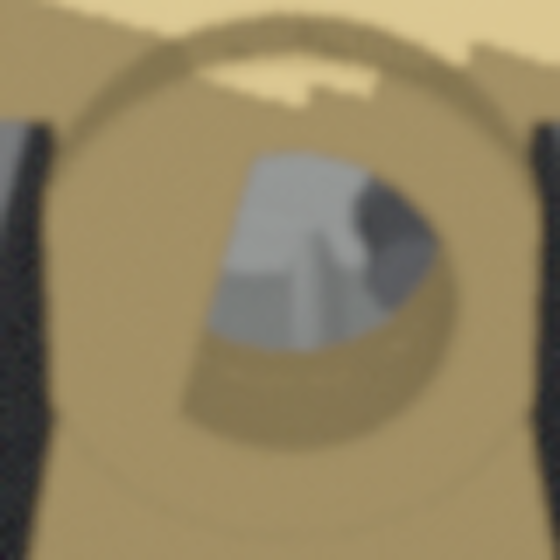

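Request:
move_arm --pt "0 0 0.5 0 0 -0.0025" --pt "0 0 0.45 0 0 0" --pt "0 0 0 0 0 0"

```text
clock: 16.4
position: [0.5117, -0.3223, 0.1304]
tool_rot: [-3.14, -0.002, 1.885]
force: [-0.6, -0.2, -2.9]
grip_width: 0.0329
```

Request:
move_arm --pt "0 0 0.1 0 0 0" --pt "0 0 0.1 0 0 0" --pt "0 0 0.1 0 0 0"

```text
clock: 16.7
position: [0.5128, -0.3229, 0.1251]
tool_rot: [3.141, 0.0, 1.885]
force: [0.1, 0.7, -1.9]
grip_width: 0.0325
```

```bash
python3 - <<'E'
from h import *
s=st(); print(s['moment'].round(2))
E
```

```text
t 16.7 p [ 0.5128 -0.3229  0.1251] rpy [3.1414e+00 3.0000e-04 1.8852e+00] F [ 0.1  0.7 -1.9] w 0.0325 q [ 0.9   0.69 -0.64  1.72  0.51  0.9   0.35]
[ 0.   -0.    0.01]
```

Request:
move_arm --pt "0 0 0.1 0 0 0" --pt "0 0 0.1 0 0 0" --pt "0 0 0 0 0 0"

```text
clock: 17.0
position: [0.512, -0.3229, 0.1197]
tool_rot: [-3.14, -0.001, 1.885]
force: [-3.8, -1.2, -2.3]
grip_width: 0.033
```

Request:
move_arm --pt "0 0 0.1 0 0 0" --pt "0 0 0.1 0 0 0" --pt "0 0 0 0 0 0"

```text
clock: 17.3
position: [0.5114, -0.3227, 0.1146]
tool_rot: [-3.139, -0.001, 1.885]
force: [-9.0, 2.5, 0.4]
grip_width: 0.0327
```

```bash
python3 - <<'E'
from h import *
s=st(); print(s['moment'].round(2))
E
```

```text
t 17.3 p [ 0.5114 -0.3227  0.1146] rpy [-3.1392e+00 -1.2000e-03  1.8851e+00] F [-9.   2.5  0.4] w 0.0327 q [ 0.89  0.71 -0.64  1.73  0.52  0.89  0.34]
[0.37 2.06 0.03]
```

Request:
move_arm --pt "0.01 -0.03 0 0 0 0" --pt "0 0 0.1 0 0 0" --pt "0 0 0.1 0 0 0" --pt "0 0 0 0 0 0"

```text
clock: 17.7
position: [0.5112, -0.3225, 0.1097]
tool_rot: [-3.14, -0.001, 1.885]
force: [-6.2, 2.3, -0.2]
grip_width: 0.0323
```

```bash
python3 - <<'E'
from h import *
s=st(); print(s['moment'].round(2))
E
```

```text
t 17.7 p [ 0.5112 -0.3225  0.1097] rpy [-3.1404e+00 -1.0000e-03  1.8854e+00] F [-6.2  2.3 -0.2] w 0.0323 q [ 0.89  0.71 -0.63  1.73  0.53  0.88  0.34]
[0.5  1.32 0.03]
```

Request:
move_arm --pt "0.005 -0.02 0.1 0 0 0" --pt "0 0 0.3 0 0 0" --pt "0 0 0.3 0 0 0" --pt "0 0 0.3 0 0 0" --pt "0 0 0 0 0 0"

```text
clock: 18.2
position: [0.5111, -0.3223, 0.0842]
tool_rot: [-3.141, -0.001, 1.886]
force: [-2.7, 2.0, -6.6]
grip_width: 0.0328
```

```bash
python3 - <<'E'
from h import *
s=st(); print(s['moment'].round(2))
E
```

```text
t 18.2 p [ 0.5111 -0.3223  0.0842] rpy [-3.1412e+00 -1.2000e-03  1.8857e+00] F [-2.7  2.  -6.6] w 0.0328 q [ 0.88  0.74 -0.61  1.74  0.55  0.83  0.32]
[ 0.72  0.8  -0.02]
```

Request:
move_arm --pt "0 0 0.3 0 0 0" --pt "0 0 0.3 0 0 0" --pt "0 0 0.3 0 0 0" --pt "0 0 0.1 0 0 0" --pt "0 0 0 0 0 0"

```text
clock: 18.7
position: [0.5111, -0.3223, 0.0598]
tool_rot: [-3.141, -0.001, 1.886]
force: [-3.5, 3.5, -4.9]
grip_width: 0.0326
```

```bash
python3 - <<'E'
from h import *
s=st(); print(s['moment'].round(2))
E
```

```text
t 18.7 p [ 0.5111 -0.3223  0.0598] rpy [-3.1411e+00 -1.0000e-03  1.8856e+00] F [-3.5  3.5 -4.9] w 0.0326 q [ 0.86  0.78 -0.59  1.75  0.58  0.79  0.3 ]
[0.78 0.74 0.03]
```

Request:
move_arm --pt "0 0 0.08 0 0 0" --pt "0 0 0.04 0 0 0" --pt "0 0 0 0 0 0"

```text
clock: 19.0
position: [0.5111, -0.3224, 0.0572]
tool_rot: [-3.141, -0.001, 1.886]
force: [-5.7, 4.5, 0.8]
grip_width: 0.0325
```

Request:
move_arm --pt "0 0 0.04 0 0 0" --pt "0 0 0 0 0 0"

```text
clock: 19.2
position: [0.5111, -0.3223, 0.0565]
tool_rot: [-3.141, -0.001, 1.885]
force: [-6.8, 5.6, 6.5]
grip_width: 0.0325
```

Request:
move_arm --pt "0 0 0 0 0 0" --pt "0 0 0 0 0 0" --pt "0 0 0 0 0 0" --claw 0

```text
clock: 19.5
position: [0.5118, -0.3231, 0.0564]
tool_rot: [3.141, 0.001, 1.885]
force: [-0.1, -0.3, -0.4]
grip_width: 0.043
```

```bash
python3 - <<'E'
from h import *
s=st(); print(s['moment'].round(2))
E
```

```text
t 19.5 p [ 0.5118 -0.3231  0.0564] rpy [3.1407e+00 7.0000e-04 1.8853e+00] F [-0.1 -0.3 -0.4] w 0.043 q [ 0.86  0.78 -0.59  1.75  0.59  0.79  0.29]
[ 0.03 -0.01 -0.04]
```

Request:
move_arm --pt "0 0 -0.2 0 0 0" --pt "0 0 -1 0 0 0" --pt "0 0 -1 0 0 0" --pt "0 0 -1 0 0 0" --pt "0 0 -1 0 0 0"

```text
clock: 20.0
position: [0.5114, -0.3228, 0.1625]
tool_rot: [3.141, 0.0, 1.885]
force: [0.2, 0.4, 0.1]
grip_width: 0.0427
```

Request:
move_arm --pt "0 0 -1 0 0 0" --pt "0 0 -1 0 0 0" --pt "0 0 0 0 0 0" --pt "0 0 0 0 0 0"

```text
clock: 20.4
position: [0.5114, -0.323, 0.2116]
tool_rot: [3.141, 0.001, 1.885]
force: [0.1, 0.2, -0.6]
grip_width: 0.0426
```

```bash
python3 - <<'E'
from h import *
s=st(); c,f=grab('wrist','c11'); np.savez('c11.npz',**{k:c[k] for k in 'KRt'})
c,f=grab('side','s11'); cv2.imwrite('pics/s11c.png',cv2.resize(f[180:320,190:340],None,fx=4,fy=4,interpolation=cv2.INTER_CUBIC))
E
```

```text
t 20.4 p [ 0.5114 -0.323   0.2116] rpy [3.1411e+00 1.0000e-03 1.8853e+00] F [ 0.1  0.2 -0.6] w 0.0426 q [ 0.93  0.59 -0.7   1.65  0.43  1.06  0.42]
```

View pics/c11.png

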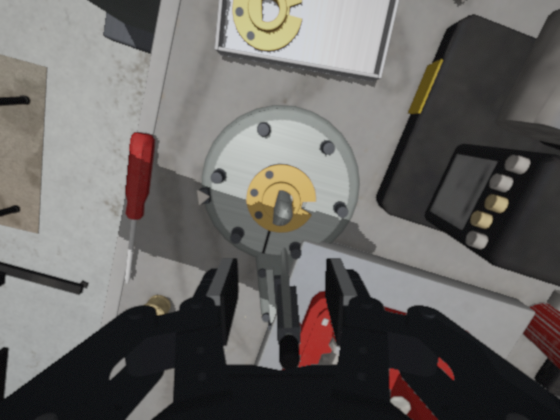

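View pics/s11c.png

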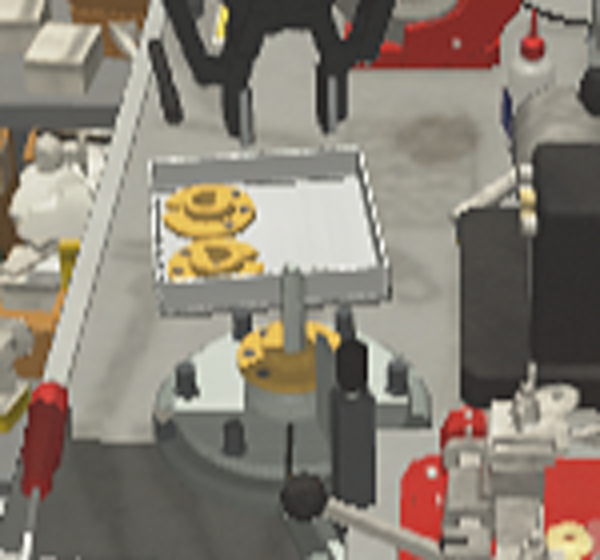

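Request:
move_arm --pt "1 -0.06 0 0 0 0" --pt "1 -0.06 0 0 0 0" --pt "1 -0.06 0 0 0 0" --pt "1 -0.06 0 0 0 0" --pt "1 -0.06 0 0 0 0"

```text
clock: 21.0
position: [0.4647, -0.2053, 0.2103]
tool_rot: [-3.141, -0.001, 1.885]
force: [-0.2, -0.6, 0.3]
grip_width: 0.0431
```

Request:
move_arm --pt "1 -0.06 0 0 0 0" --pt "0.94 -0.06 0 0 0 0" --pt "0 0 0.5 0 0 0.047" --pt "0 0 0.5 0 0 0.047" --pt "0 0 0.5 0 0 0.047"

```text
clock: 21.5
position: [0.4472, -0.161, 0.1726]
tool_rot: [-3.141, -0.0, 1.437]
force: [1.4, 0.3, 0.3]
grip_width: 0.0423
```

Request:
move_arm --pt "0 0 0.5 0 0 0.047" --pt "0 0 0.5 0 0 0.047" --pt "0 0 0.4 0 0 0.047" --pt "0 0 0 0 0 0.02" --pt "0 0 0 0 0 0"

```text
clock: 22.0
position: [0.4473, -0.1608, 0.1378]
tool_rot: [-3.14, 0.0, 0.936]
force: [0.8, -0.2, 0.3]
grip_width: 0.0428
```

Request:
move_arm --pt "0 0 0 0 0 0" --pt "0 0 0 0 0 0"

```text
clock: 22.2
position: [0.4476, -0.1611, 0.1385]
tool_rot: [-3.142, -0.0, 0.938]
force: [0.5, -0.1, -0.2]
grip_width: 0.0425
```

```bash
python3 - <<'E'
from wh import *
s=st(); go(.447,-.1615,.03,.935); c,f=grab('wrist','c12'); print(proj(c,[.447,-.1615,.018])); np.savez('c12.npz',**{k:c[k] for k in 'KRt'})
wheels(c,f)
cv2.imwrite('pics/d12.png',cv2.resize(f[130:330,150:400],None,fx=3,fy=3,interpolation=cv2.INTER_CUBIC))
E
```

```text
t 22.2 p [ 0.4476 -0.1611  0.1385] rpy [-3.1415e+00 -1.0000e-04  9.3830e-01] F [ 0.5 -0.1 -0.2] w 0.0425 q [ 0.6   0.46 -0.49  2.05  0.33  0.7  -0.73]
shift units [-0.03 -0.01  4.34]
turn units [-0.     -0.      0.0011]
[279.97325228 211.37004348]
wheel [ 0.623  -0.1838] r 0.0212 gate 125.06642019059053 n 52 px [466. 107.] 1347
wheel [ 0.4343 -0.0895] r 0.0326 gate 77.62277842506779 n 92 px [219. 162.] 2419
wheel [ 0.447  -0.1608] r 0.033 gate 20.27238634284019 n 18 px [279. 207.] 3595
wheel [ 0.5194 -0.3604] r 0.0352 gate -13.55951254436118 n 61 px [468. 312.] 2010
```

View pics/d12.png

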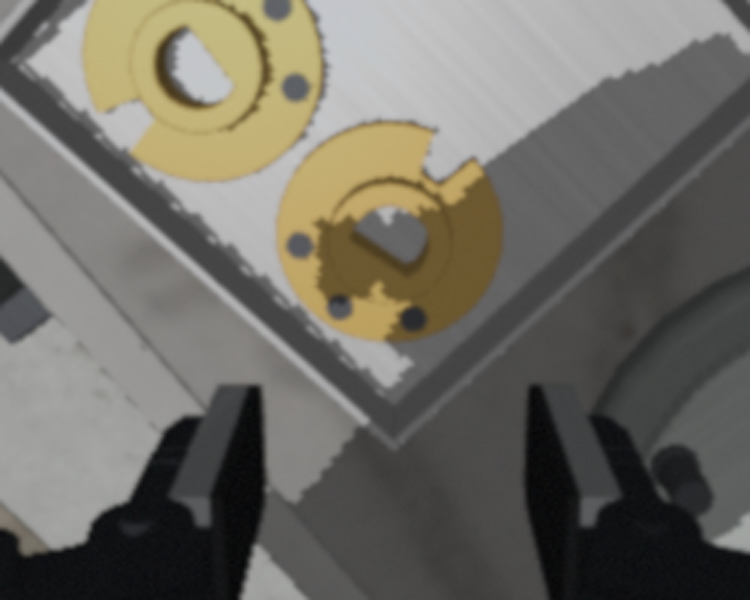

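```bash
python3 - <<'E'
from wh import *
z=np.load('c12.npz'); c={k:z[k] for k in 'KRt'}
D=lambda x,y:(150+x/3,130+y/3)
ctr=circ([onz(c,*D(*p),.009) for p in [(277,235),(501,235),(385,122),(300,170),(480,165),(390,341),(480,295)]]);print(ctr)
for p in [(300,245),(340,307),(413,319)]:
    d=onz(c,*D(*p),.009)[:2]-ctr[0]; print(np.degrees(np.arctan2(d[1],d[0])),np.linalg.norm(d))
print(circ([onz(c,*D(*p),.018) for p in [(328,240),(452,240),(390,188),(350,200),(432,200),(390,300)]]))
a,b=[onz(c,*D(*p),.018)[:2] for p in [(352,233),(410,272)]]; d=b-a; print('flat normal',np.degrees(np.arctan2(d[1],d[0]))-90)
E
```

```text
(array([ 0.44710431, -0.16130264]), np.float64(0.03343548582133915))
150.1260107614547 0.0270342355567891
-160.21123228849896 0.02730852664291676
-111.48381516866233 0.027478865765701212
(array([ 0.44703475, -0.1616472 ]), np.float64(0.017453284555311054))
flat normal -161.40732729584477
```

Request:
move_arm --pt "0 0 0.9 0 0 0" --pt "0 0 0.9 0 0 0" --pt "0 0 0.9 0 0 0" --pt "0 0 0.9 0 0 0" --pt "0 0 0.7 0 0 0"

```text
clock: 22.75
position: [0.4474, -0.1611, 0.0299]
tool_rot: [-3.141, -0.0, 0.937]
force: [0.8, -0.7, 0.1]
grip_width: 0.0429
```

Request:
move_arm --pt "0 0 0 0 0 0" --pt "0 0 0 0 0 0"

```text
clock: 22.95
position: [0.4477, -0.161, 0.0314]
tool_rot: [-3.141, -0.0, 0.937]
force: [-0.0, -0.4, 0.2]
grip_width: 0.0428
```

```bash
python3 - <<'E'
from wh import *
s=st(); go(.447,-.1608,.0092,.935); c,f=grab('wrist','c13'); print(proj(c,[.447,-.1608,.018]));
cv2.imwrite('pics/d13.png',cv2.resize(f[180:330,200:360],None,fx=4,fy=4,interpolation=cv2.INTER_CUBIC))
E
```

```text
t 22.95 p [ 0.4477 -0.161   0.0314] rpy [-3.1413e+00 -1.0000e-04  9.3720e-01] F [-0.  -0.4  0.2] w 0.0428 q [ 0.49  0.65 -0.36  2.11  0.49  0.47 -0.87]
shift units [-0.01 -0.03  0.89]
turn units [-0.0001 -0.      0.0007]
[278.56019676 264.45167414]
```

View pics/d13.png

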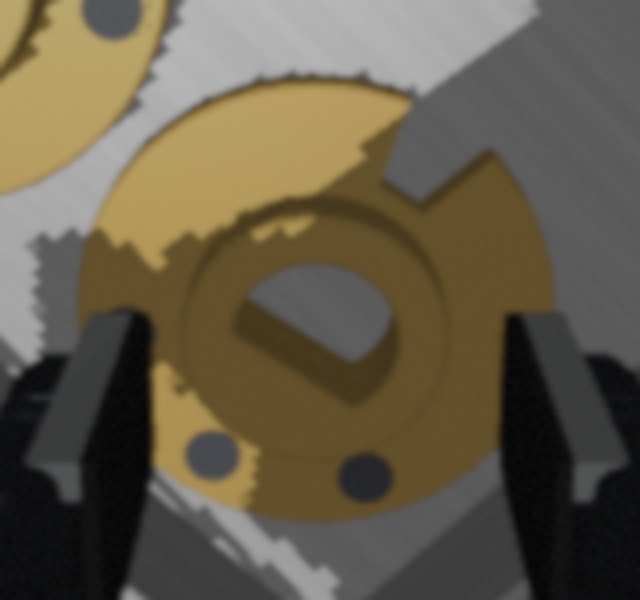

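Request:
move_arm --pt "0 -0.04 0.4 0 0 0" --pt "0 0 0.4 0 0 0" --pt "0 0 0.06 0 0 0" --pt "0 0 0 0 0 0" --pt "0 0 0 0 0 0"

```text
clock: 23.5
position: [0.4469, -0.1604, 0.0096]
tool_rot: [-3.141, -0.0, 0.937]
force: [0.7, 0.9, -0.3]
grip_width: 0.0428
```

Request:
move_arm --pt "0 0 0 0 0 0" --pt "0 0 0 0 0 0" --pt "0 0 0 0 0 0" --pt "0 0 0 0 0 0" --claw 1

```text
clock: 23.9
position: [0.447, -0.1605, 0.0101]
tool_rot: [3.141, -0.0, 0.937]
force: [-2.7, 0.9, 10.7]
grip_width: 0.0329
```

```bash
python3 - <<'E'
from wh import *
st()
E
```

```text
t 23.9 p [ 0.447  -0.1605  0.0101] rpy [ 3.141  -0.      0.9367] F [-2.7  0.9 10.7] w 0.0329 q [ 0.47  0.69 -0.32  2.11  0.52  0.42 -0.9 ]
```

Request:
move_arm --pt "0 0 -0.6 0 0 0" --pt "0 0 -1 0 0 0" --pt "0 0 -1 0 0 0" --pt "0 0 -1 0 0 0" --pt "0 0 -1 0 0 0"

```text
clock: 24.4
position: [0.4466, -0.1605, 0.1257]
tool_rot: [-3.142, 0.0, 0.937]
force: [0.6, -0.0, -1.6]
grip_width: 0.0324
```

Request:
move_arm --pt "0 0 -1 0 0 0" --pt "0 0 -0.2 0 0 0" --pt "-0.6 0.9 0 0 0 0" --pt "-0.6 0.9 0 0 0 0" --pt "-0.6 0.9 0 0 0 0"

```text
clock: 24.9
position: [0.4745, -0.2378, 0.154]
tool_rot: [-3.141, 0.0, 0.937]
force: [0.7, 0.2, -2.3]
grip_width: 0.0328
```

Request:
move_arm --pt "-0.6 1 0 0 0 0" --pt "-0.6 1 0 0 0 0" --pt "-0.7 1.0 0 0 0 0" --pt "0 0.2 0 0 0 0.046" --pt "0 0 0 0 0 0.046"

```text
clock: 25.4
position: [0.5106, -0.3234, 0.1532]
tool_rot: [-3.14, 0.0, 0.64]
force: [0.4, 0.6, -1.5]
grip_width: 0.0327
```

Request:
move_arm --pt "0 0 0 0 0 0" --pt "0 0 0 0 0 0"

```text
clock: 25.6
position: [0.5106, -0.3221, 0.154]
tool_rot: [-3.141, 0.001, 0.652]
force: [-0.1, 0.6, -2.3]
grip_width: 0.0326
```

```bash
python3 - <<'E'
from wh import *
s=st(); go(.5111,-.3224,.132,.649); c,f=grab('wrist','c14')
cv2.imwrite('pics/d14.png',cv2.resize(f[100:400,80:480],None,fx=2,fy=2,interpolation=cv2.INTER_CUBIC))
E
```

```text
t 25.6 p [ 0.5106 -0.3221  0.154 ] rpy [-3.141e+00  6.000e-04  6.525e-01] F [-0.1  0.6 -2.3] w 0.0326 q [ 0.73  0.6  -0.39  1.71  0.28  0.88 -0.7 ]
shift units [0.01 0.02 0.88]
turn units [-0.0002  0.0002  0.0011]
```

View pics/d14.png

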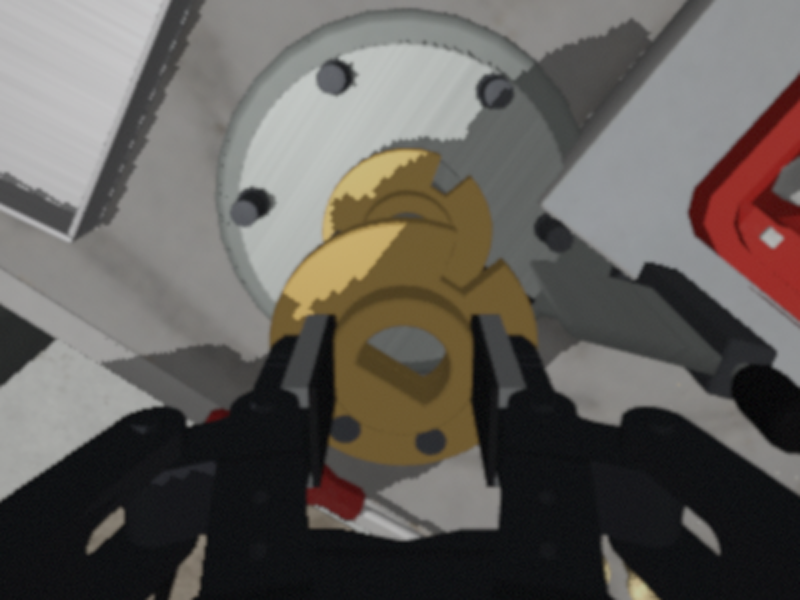

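Request:
move_arm --pt "0.01 0.02 0.5 0 0 0" --pt "0 0 0.4 0 0 0" --pt "0 0 0.1 0 0 0" --pt "0 0 0.1 0 0 0" --pt "0 0 0 0 0 0"

```text
clock: 26.15
position: [0.5113, -0.3226, 0.1267]
tool_rot: [-3.141, 0.0, 0.648]
force: [0.0, -0.3, -1.3]
grip_width: 0.0327
```

Request:
move_arm --pt "0 0 0.1 0 0 0" --pt "0 0 0.1 0 0 0" --pt "0 0 0 0 0 0"

```text
clock: 26.45
position: [0.5113, -0.3227, 0.1218]
tool_rot: [-3.141, 0.0, 0.648]
force: [0.2, -0.5, -2.7]
grip_width: 0.0325
```

```bash
python3 - <<'E'
from wh import *
s=st(); print(s['moment'])
E
```

```text
t 26.45 p [ 0.5113 -0.3227  0.1218] rpy [-3.1413e+00  1.0000e-04  6.4770e-01] F [ 0.2 -0.5 -2.7] w 0.0325 q [ 0.72  0.64 -0.38  1.73  0.31  0.82 -0.72]
[-0.00544647  0.01334694 -0.01728536]
```

Request:
move_arm --pt "0 0 0.1 0 0 0" --pt "0 0 0.1 0 0 0" --pt "0 0 0 0 0 0"

```text
clock: 26.75
position: [0.5112, -0.3224, 0.1167]
tool_rot: [-3.141, 0.0, 0.648]
force: [0.1, 1.5, -2.3]
grip_width: 0.0327
```

Request:
move_arm --pt "0 0 0.1 0 0 0" --pt "0 0 0.1 0 0 0" --pt "0 0 0 0 0 0"

```text
clock: 27.05
position: [0.5113, -0.3224, 0.1116]
tool_rot: [-3.141, -0.0, 0.648]
force: [0.8, 2.5, -4.0]
grip_width: 0.0326
```

```bash
python3 - <<'E'
from wh import *
s=st(); print(s['moment'])
E
```

```text
t 27.05 p [ 0.5113 -0.3224  0.1116] rpy [-3.1411 -0.      0.6478] F [ 0.8  2.5 -4. ] w 0.0326 q [ 0.72  0.66 -0.37  1.74  0.31  0.8  -0.72]
[ 0.56030691 -0.09084936 -0.0055946 ]
```

Request:
move_arm --pt "0 0 0.3 0 0 0" --pt "0 0 0.3 0 0 0" --pt "0 0 0.4 0 0 0" --pt "0 0 0.4 0 0 0" --pt "0 0 0 0 0 0"

```text
clock: 27.55
position: [0.511, -0.3224, 0.0753]
tool_rot: [-3.14, 0.0, 0.648]
force: [1.2, 2.9, -4.8]
grip_width: 0.0326
```

Request:
move_arm --pt "0 0 0.1 0 0 0" --pt "0 0 0.06 0 0 0" --pt "0 0 0 0 0 0"

```text
clock: 27.85
position: [0.5114, -0.3225, 0.073]
tool_rot: [-3.141, -0.0, 0.648]
force: [-0.7, 5.1, -3.7]
grip_width: 0.0325
```

Request:
move_arm --pt "0 0 0.04 0 0 0" --pt "0 0 0 0 0 0"

```text
clock: 28.05
position: [0.5115, -0.3224, 0.0723]
tool_rot: [3.142, -0.0, 0.648]
force: [0.9, 6.3, 0.1]
grip_width: 0.0325
```

Request:
move_arm --pt "0 0 0.04 0 0 0" --pt "0 0 0 0 0 0"

```text
clock: 28.25
position: [0.5116, -0.3225, 0.0721]
tool_rot: [3.141, -0.0, 0.648]
force: [-3.0, 8.6, 14.6]
grip_width: 0.0326
```

Request:
move_arm --pt "0 0 0 0 0 0" --pt "0 0 0 0 0 0" --pt "0 0 0 0 0 0" --claw 0

```text
clock: 28.55
position: [0.5113, -0.3232, 0.0711]
tool_rot: [3.141, 0.0, 0.647]
force: [0.2, -0.2, -0.3]
grip_width: 0.0423
```

Request:
move_arm --pt "0 0 -0.2 0 0 0" --pt "0 0 -1 0 0 0" --pt "0 0 -1 0 0 0" --pt "0 0 -1 0 0 0" --pt "0 0 -1 0 0 0"

```text
clock: 29.05
position: [0.5113, -0.3228, 0.1774]
tool_rot: [3.141, -0.0, 0.648]
force: [-0.8, 0.3, 0.2]
grip_width: 0.0429
```

Request:
move_arm --pt "0 0 -1 0 0 0" --pt "0 0 0 0 0 0" --pt "0 0 0 0 0 0" --pt "0 0 0 0 0 0"

```text
clock: 29.45
position: [0.511, -0.3227, 0.2004]
tool_rot: [-3.141, 0.0, 0.648]
force: [-0.1, 0.2, -0.3]
grip_width: 0.0427
```

```bash
python3 - <<'E'
from wh import *
s=st(); c,f=grab('wrist','c15'); go(.4346,-.0895,.14,-.635)
c,f=grab('side','s15'); cv2.imwrite('pics/s15c.png',cv2.resize(f[180:320,190:340],None,fx=4,fy=4,interpolation=cv2.INTER_CUBIC))
E
```

```text
t 29.45 p [ 0.511  -0.3227  0.2004] rpy [-3.1408e+00  5.0000e-04  6.4750e-01] F [-0.1  0.2 -0.3] w 0.0427 q [ 0.75  0.55 -0.41  1.67  0.25  0.98 -0.68]
shift units [ 3.19 -9.28  2.42]
turn units [-2.000e-04  4.000e-04  4.083e-01]
```

View pics/c15.png

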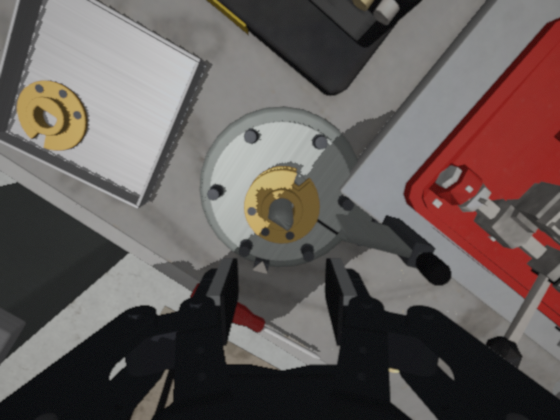

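View pics/s15c.png

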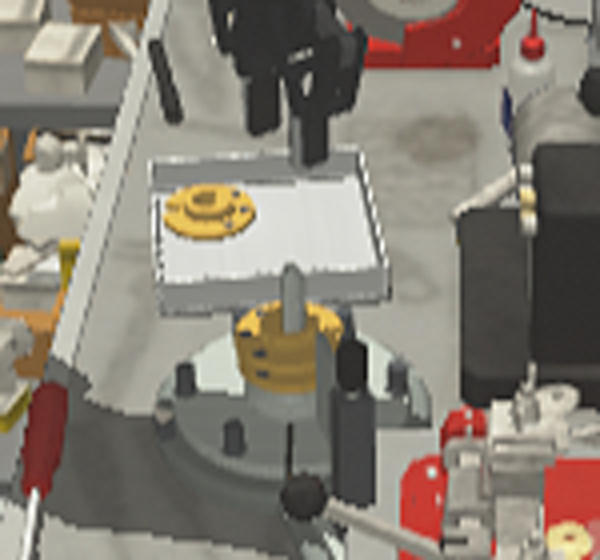

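Request:
move_arm --pt "0.3 -0.93 0 0 0 0" --pt "0.3 -0.93 0 0 0 0" --pt "0.3 -0.93 0 0 0 0" --pt "0.3 -0.93 0 0 0 0" --pt "0.3 -0.93 0 0 0 0"

```text
clock: 30.05
position: [0.4705, -0.2064, 0.2005]
tool_rot: [-3.141, 0.0, 0.648]
force: [1.3, 0.8, 0.8]
grip_width: 0.0425
```

Request:
move_arm --pt "0.3 -0.93 0 0 0 0" --pt "0.3 -0.93 0 0 0 0" --pt "0.3 -0.93 0 0 0 0" --pt "0.4 -0.92 0 0 0 0" --pt "0.4 -0.92 0 0 0 0"

```text
clock: 30.55
position: [0.4346, -0.0885, 0.2007]
tool_rot: [-3.141, 0.0, 0.647]
force: [0.4, 0.9, 0.3]
grip_width: 0.0428
```

Request:
move_arm --pt "0 0 0.4 0 0 0.046" --pt "0 0 0.4 0 0 0.046" --pt "0 0 0.4 0 0 0.046" --pt "0 0 0.4 0 0 0.046" --pt "0 0 0.4 0 0 0.046"

```text
clock: 31.05
position: [0.435, -0.0894, 0.1503]
tool_rot: [-3.142, 0.001, -0.081]
force: [0.3, 0.1, 0.0]
grip_width: 0.0431
```

Request:
move_arm --pt "0 0 0.3 0 0 0.046" --pt "0 0 0 0 0 0.046" --pt "0 0 0 0 0 0.046" --pt "0 0 0 0 0 0.04" --pt "0 0 0 0 0 0"

```text
clock: 31.55
position: [0.435, -0.0892, 0.1432]
tool_rot: [3.141, 0.001, -0.636]
force: [0.2, -0.0, -0.8]
grip_width: 0.0426
```

Request:
move_arm --pt "0 0 0 0 0 0" --pt "0 0 0 0 0 0"

```text
clock: 31.75
position: [0.4351, -0.0894, 0.1434]
tool_rot: [3.142, 0.0, -0.631]
force: [-0.5, -0.7, -0.2]
grip_width: 0.0424
```

```bash
python3 - <<'E'
from wh import *
s=st(); go(.4346,-.0895,.03,-.635); c,f=grab('wrist','c16'); np.savez('c16.npz',**{k:c[k] for k in 'KRt'})
wheels(c,f,roi=(150,100,400,330))
cv2.imwrite('pics/d16.png',cv2.resize(f[130:330,150:400],None,fx=3,fy=3,interpolation=cv2.INTER_CUBIC))
E
```

```text
t 31.75 p [ 0.4351 -0.0894  0.1434] rpy [ 3.1415e+00  3.0000e-04 -6.3100e-01] F [-0.5 -0.7 -0.2] w 0.0424 q [ 0.21  0.38 -0.18  2.13  0.11  0.64 -2.24]
shift units [-0.01  0.02  4.54]
turn units [0.     0.0001 0.0013]
wheel [ 0.4347 -0.0896] r 0.0328 gate 60.40571045816749 n 74 px [289. 205.] 2548
```

View pics/d16.png

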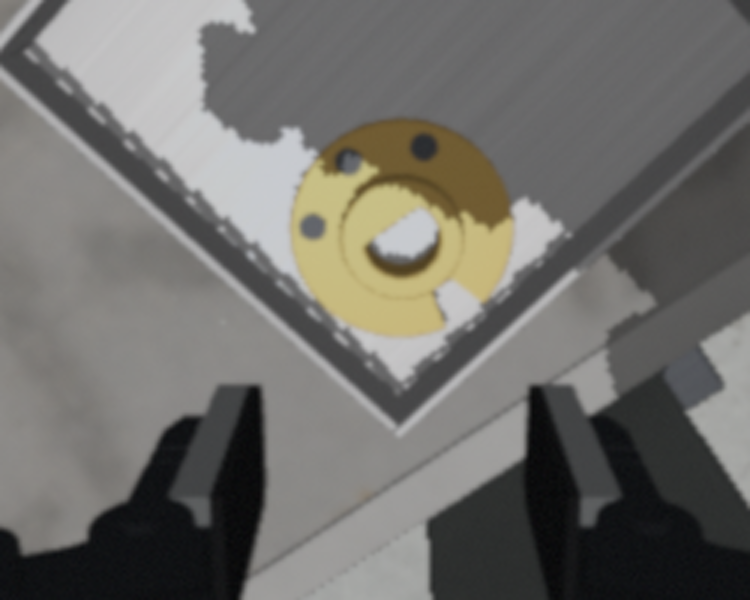

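```bash
python3 - <<'E'
from wh import *
z=np.load('c16.npz'); c={k:z[k] for k in 'KRt'}
D=lambda x,y:(150+x/3,130+y/3)
ctr=circ([onz(c,*D(*p),.009) for p in [(290,230),(514,225),(402,119),(320,155),(484,150),(402,338),(325,310)]]);print(ctr)
for p in [(313,227),(348,161),(424,147)]:
    d=onz(c,*D(*p),.009)[:2]-ctr[0]; print(np.degrees(np.arctan2(d[1],d[0])),np.linalg.norm(d))
print(circ([onz(c,*D(*p),.018) for p in [(341,235),(463,235),(402,185),(362,198),(440,198),(402,297)]]))
a,b=[onz(c,*D(*p),.018)[:2] for p in [(368,245),(425,208)]]; d=b-a; print('flat normal',np.degrees(np.arctan2(d[1],d[0]))+90)
E
```

```text
(array([ 0.43331973, -0.08940682]), np.float64(0.034278198101683054))
50.251811207345774 0.027123568210132527
0.2877026591384217 0.027233615999613478
-49.77897609018112 0.026820438790020894
(array([ 0.43308157, -0.08884996]), np.float64(0.017517844070570544))
flat normal -2.3556575071601316
```

Request:
move_arm --pt "0 0 0.9 0 0 0" --pt "0 0 0.9 0 0 0" --pt "0 0 0.9 0 0 0" --pt "0 0 0.9 0 0 0" --pt "0 0 0.7 0 0 0" --claw 0.05

```text
clock: 32.3
position: [0.4349, -0.0894, 0.0349]
tool_rot: [3.142, 0.001, -0.633]
force: [0.6, -0.4, -0.3]
grip_width: 0.0404
```

Request:
move_arm --pt "0 0 0 0 0 0" --pt "0 0 0 0 0 0"

```text
clock: 32.5
position: [0.4351, -0.0894, 0.0363]
tool_rot: [3.141, 0.001, -0.633]
force: [0.1, 0.2, 1.1]
grip_width: 0.0406
```

```bash
python3 - <<'E'
from wh import *
s=st(); go(.4345,-.0895,.0092,-.635); c,f=grab('wrist','c17'); print(proj(c,[.4345,-.0895,.018]));
cv2.imwrite('pics/d17.png',cv2.resize(f[180:330,200:360],None,fx=4,fy=4,interpolation=cv2.INTER_CUBIC))
E
```

```text
t 32.5 p [ 0.4351 -0.0894  0.0363] rpy [ 3.1414e+00  6.0000e-04 -6.3340e-01] F [0.1 0.2 1.1] w 0.0406 q [ 0.16  0.59 -0.12  2.19  0.18  0.36 -2.31]
shift units [-0.02  0.02  1.08]
turn units [0.0001 0.0002 0.0005]
[284.70722606 260.12785933]
```

View pics/d17.png

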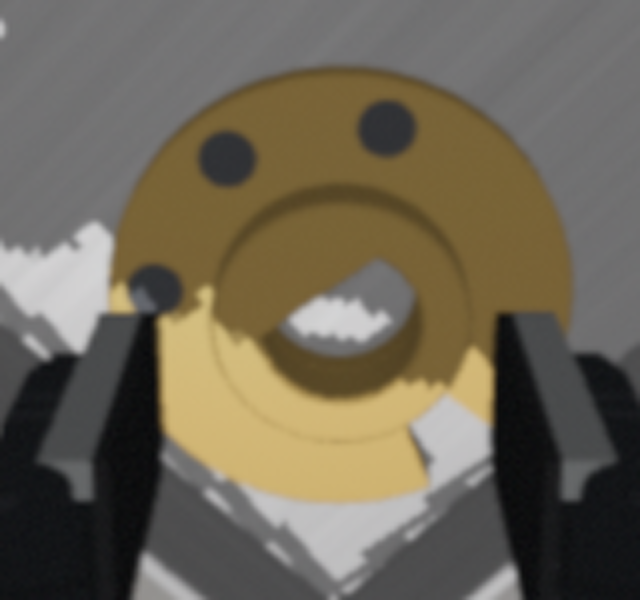

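```bash
python3 - <<'E'
from wh import *
s=st(); c=viewer.camera_info('wrist'); print(proj(c,s['position']),proj(c,s['position']-[0,0,.018]),np.array(c['R']).round(4).tolist(),(-np.array(c['R']).T@c['t']-s['position']).round(4))
e=np.load('ext.npz'); from scipy.spatial.transform import Rotation as Ro
R=Ro.from_euler('xyz',s['tool_rot']).as_matrix(); print((R@(-e['Rc'].T@e['tc'])).round(4))
E
```

```text
t 32.55 p [ 0.4355 -0.0894  0.0367] rpy [-3.1412e+00 -4.0000e-04 -6.3360e-01] F [ 0.9 -0.5 -0.3] w 0.0405 q [ 0.16  0.59 -0.12  2.19  0.18  0.36 -2.31]
[284.11879786 274.72389365] [283.87384163 259.64925128] [[-0.5932, -0.805, -0.0012], [-0.7722, 0.5686, 0.2835], [-0.2276, 0.1691, -0.959]] [ 0.0596 -0.0424  0.1427]
[ 0.0595 -0.0437  0.1427]
```

Request:
move_arm --pt "0 0.06 0.4 0 0 0" --pt "0 0 0.4 0 0 0" --pt "0 0 0.2 0 0 0" --pt "0 0 0.06 0 0 0" --pt "0 0 0 0 0 0"

```text
clock: 33.05
position: [0.4341, -0.0905, 0.0093]
tool_rot: [3.141, 0.001, -0.634]
force: [0.4, 1.4, -0.0]
grip_width: 0.0403
```

Request:
move_arm --pt "0 0 0 0 0 0" --pt "0 0 0 0 0 0"

```text
clock: 33.25
position: [0.4345, -0.0906, 0.0098]
tool_rot: [-3.141, -0.0, -0.634]
force: [-0.0, -0.4, 0.6]
grip_width: 0.0405
```

Request:
move_arm --pt "0 0 0 0 0 0" --pt "0 0 0 0 0 0" --pt "0 0 0 0 0 0" --pt "0 0 0 0 0 0" --claw 1

```text
clock: 33.65
position: [0.4345, -0.0906, 0.0101]
tool_rot: [-3.141, -0.001, -0.634]
force: [-3.1, 0.3, 15.1]
grip_width: 0.0328
```

```bash
python3 - <<'E'
from wh import *
st()
E
```

```text
t 33.65 p [ 0.4345 -0.0906  0.0101] rpy [-3.1414e+00 -6.0000e-04 -6.3410e-01] F [-3.1  0.3 15.1] w 0.0328 q [ 0.15  0.65 -0.1   2.2   0.2   0.3  -2.32]
```

Request:
move_arm --pt "0 0 -0.6 0 0 0" --pt "0 0 -1 0 0 0" --pt "0 0 -1 0 0 0" --pt "0 0 -1 0 0 0" --pt "0 0 -1 0 0 0"

```text
clock: 34.15
position: [0.4341, -0.0906, 0.1257]
tool_rot: [-3.142, 0.0, -0.634]
force: [-0.3, -0.2, -2.1]
grip_width: 0.0324
```

Request:
move_arm --pt "0 0 -1 0 0 0" --pt "0 0 -0.3 0 0 0" --pt "0 0 0 0 0 0"

```text
clock: 34.45
position: [0.4347, -0.0908, 0.1577]
tool_rot: [-3.141, -0.002, -0.634]
force: [-0.4, -0.2, -2.2]
grip_width: 0.0324
```

```bash
python3 - <<'E'
from wh import *
s=st(); go(.5112,-.3226,.157)
c,f=grab('wrist','c18')
cv2.imwrite('pics/d18.png',cv2.resize(f[180:380,180:380],None,fx=3,fy=3,interpolation=cv2.INTER_CUBIC))
E
```

```text
t 34.45 p [ 0.4347 -0.0908  0.1577] rpy [-3.1408e+00 -1.6000e-03 -6.3440e-01] F [-0.4 -0.2 -2.2] w 0.0324 q [ 0.22  0.35 -0.19  2.12  0.1   0.67 -2.24]
shift units [7.96 5.66 0.04]
```

View pics/d18.png

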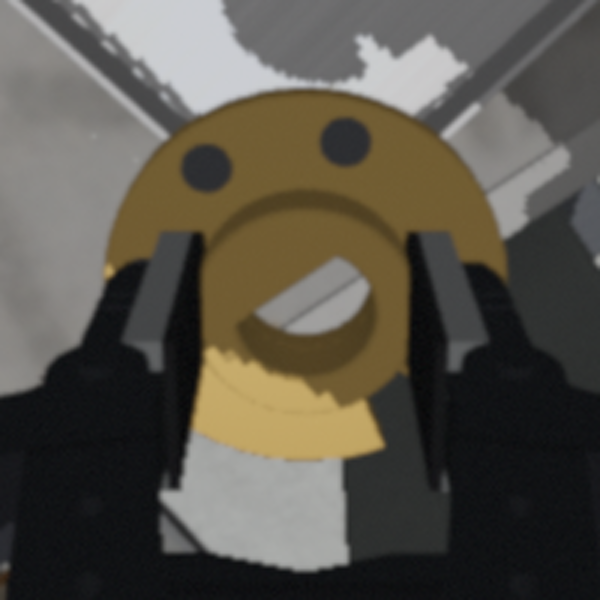

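Request:
move_arm --pt "1 0.7 0 0 0 0" --pt "1 0.7 0 0 0 0" --pt "1 0.7 0 0 0 0" --pt "1 0.7 0 0 0 0" --pt "1 0.7 0 0 0 0"

```text
clock: 35.0
position: [0.4828, -0.2361, 0.1553]
tool_rot: [3.141, 0.002, -0.634]
force: [0.4, 1.3, -0.8]
grip_width: 0.0326
```

Request:
move_arm --pt "1 0.7 0 0 0 0" --pt "1 0.7 0 0 0 0" --pt "0.96 0.76 0 0 0 0" --pt "0 0 0 0 0 -0.047" --pt "0 0 0 0 0 -0.047"

```text
clock: 35.5
position: [0.5101, -0.3228, 0.1546]
tool_rot: [-3.141, 0.003, -0.334]
force: [-0.3, 0.2, -2.6]
grip_width: 0.0324
```

Request:
move_arm --pt "0 0 0 0 0 -0.047" --pt "0 0 0 0 0 -0.047" --pt "0 0 0 0 0 -0.047" --pt "0 0 0 0 0 -0.047" --pt "0 0 0 0 0 -0.047"

```text
clock: 36.0
position: [0.5102, -0.322, 0.155]
tool_rot: [-3.139, 0.001, 0.406]
force: [0.4, -0.4, -2.2]
grip_width: 0.0325
```

Request:
move_arm --pt "0 0 0 0 0 -0.047" --pt "0 0 0 0 0 -0.047" --pt "0 0 0 0 0 -0.047" --pt "0 0 0 0 0 -0.047" --pt "0 0 0 0 0 -0.047"

```text
clock: 36.5
position: [0.5103, -0.322, 0.155]
tool_rot: [-3.139, -0.001, 1.144]
force: [-0.3, -0.7, -1.8]
grip_width: 0.0324
```

Request:
move_arm --pt "0 0 0 0 0 -0.047" --pt "0 0 0 0 0 -0.047" --pt "0 0 0 0 0 -0.047" --pt "0 0 0 0 0 -0.047" --pt "0 0 0 0 0 -0.047"

```text
clock: 37.0
position: [0.5103, -0.3219, 0.1551]
tool_rot: [-3.141, -0.002, 1.882]
force: [-0.4, -1.4, -1.4]
grip_width: 0.0326
```

Request:
move_arm --pt "0 0 0 0 0 -0.047" --pt "0 0 0 0 0 -0.047" --pt "0 0 0 0 0 -0.047" --pt "0 0 0 0 0 0" --pt "0 0 0 0 0 0"

```text
clock: 37.5
position: [0.5104, -0.3222, 0.1557]
tool_rot: [3.141, -0.002, 2.314]
force: [-1.0, 0.1, -1.4]
grip_width: 0.0324
```

```bash
python3 - <<'E'
from wh import *
s=st(); go(.5112,-.3226,.132,2.551)
c,f=grab('wrist','c19')
cv2.imwrite('pics/d19.png',cv2.resize(f[100:400,80:480],None,fx=2,fy=2,interpolation=cv2.INTER_CUBIC))
E
```

```text
t 37.5 p [ 0.5104 -0.3222  0.1557] rpy [ 3.1411e+00 -2.0000e-03  2.3144e+00] F [-1.   0.1 -1.4] w 0.0324 q [ 1.03  0.72 -0.86  1.7   0.62  1.03  0.7 ]
shift units [-0.04  0.01  0.95]
turn units [ 0.0002 -0.0006 -0.0753]
```

View pics/d19.png

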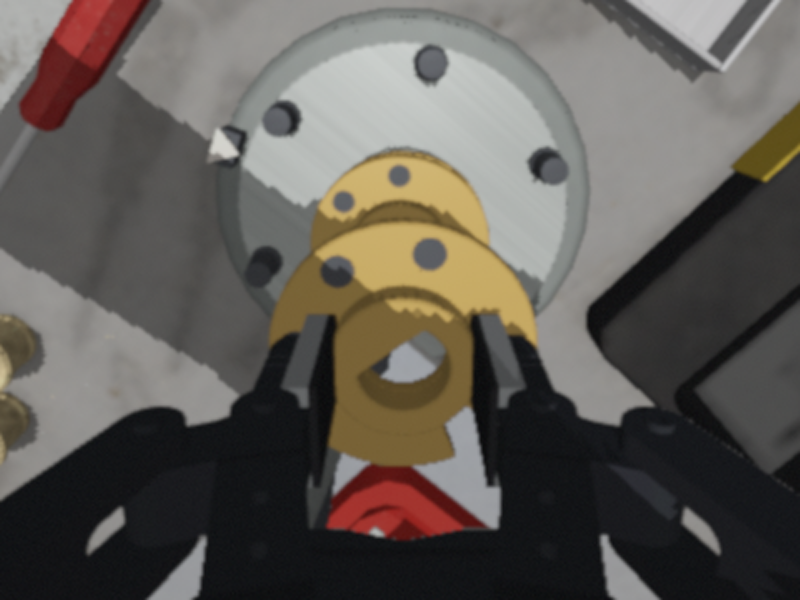

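Request:
move_arm --pt "-0.04 0.01 0 0 0 -0.038" --pt "0 0 0 0 0 -0.037" --pt "0 0 0 0 0 0" --pt "0 0 0 0 0 0"

```text
clock: 37.95
position: [0.5116, -0.323, 0.1568]
tool_rot: [3.141, -0.0, 2.549]
force: [-0.4, -0.2, -2.3]
grip_width: 0.0324
```

```bash
python3 - <<'E'
from wh import *
s=st(); go(.5112,-.3226,.132,2.551)
c,f=grab('wrist','c20')
cv2.imwrite('pics/d20.png',cv2.resize(f[150:350,180:380],None,fx=3,fy=3,interpolation=cv2.INTER_CUBIC))
E
```

```text
t 37.95 p [ 0.5116 -0.323   0.1568] rpy [ 3.1414e+00 -4.0000e-04  2.5493e+00] F [-0.4 -0.2 -2.3] w 0.0324 q [ 1.06  0.74 -0.91  1.69  0.66  1.05  0.9 ]
shift units [0.02 0.   0.99]
turn units [ 0.0001 -0.0001 -0.0005]
```

View pics/d20.png

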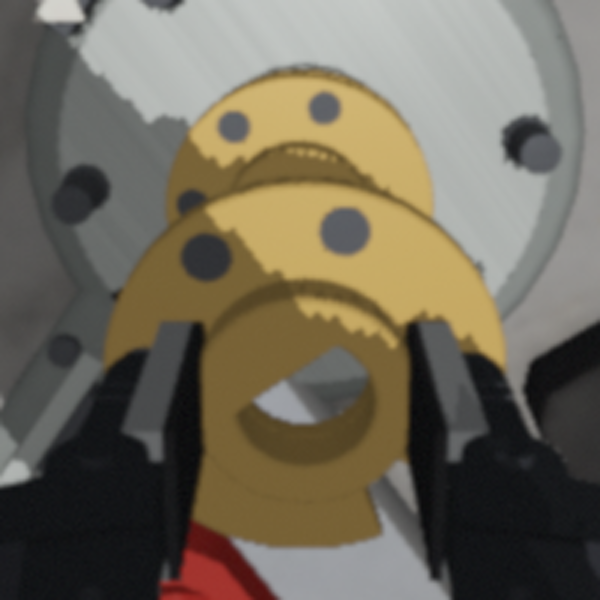

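Request:
move_arm --pt "0.02 0 0.5 0 0 0" --pt "0 0 0.5 0 0 0" --pt "0 0 0.1 0 0 0" --pt "0 0 0.1 0 0 0" --pt "0 0 0 0 0 0"

```text
clock: 38.5
position: [0.5112, -0.3227, 0.1267]
tool_rot: [3.141, -0.0, 2.554]
force: [0.6, -0.8, -1.8]
grip_width: 0.0327
```

Request:
move_arm --pt "0 0 0.1 0 0 0" --pt "0 0 0.1 0 0 0" --pt "0 0 0 0 0 0"

```text
clock: 38.8
position: [0.5109, -0.3229, 0.1218]
tool_rot: [-3.141, -0.001, 2.554]
force: [-2.6, -0.7, -1.2]
grip_width: 0.0328
```

Request:
move_arm --pt "0 0 0.1 0 0 0" --pt "0 0 0.1 0 0 0" --pt "0 0 0 0 0 0"

```text
clock: 39.1
position: [0.51, -0.3227, 0.1165]
tool_rot: [-3.14, -0.002, 2.554]
force: [-7.1, 1.1, -1.5]
grip_width: 0.0326
```

```bash
python3 - <<'E'
from wh import *
s=st(); print(s['moment'])
E
```

```text
t 39.1 p [ 0.51   -0.3227  0.1165] rpy [-3.1404e+00 -2.2000e-03  2.5543e+00] F [-7.1  1.1 -1.5] w 0.0326 q [ 1.04  0.78 -0.88  1.72  0.71  0.99  0.87]
[ 0.20533715  1.69571604 -0.00672799]
```

Request:
move_arm --pt "0.03 -0.02 0 0 0 0" --pt "0 0 0.1 0 0 0" --pt "0 0 0.1 0 0 0" --pt "0 0 0 0 0 0"

```text
clock: 39.5
position: [0.5098, -0.3225, 0.1117]
tool_rot: [-3.141, -0.001, 2.555]
force: [-7.8, 2.3, -0.1]
grip_width: 0.0326
```

```bash
python3 - <<'E'
from wh import *
s=st(); print(s['moment'])
E
```

```text
t 39.5 p [ 0.5098 -0.3225  0.1117] rpy [-3.1413e+00 -1.3000e-03  2.5546e+00] F [-7.8  2.3 -0.1] w 0.0326 q [ 1.04  0.79 -0.88  1.73  0.71  0.98  0.87]
[0.61036816 1.42541444 0.01386964]
```

Request:
move_arm --pt "0.03 -0.01 0.1 0 0 0" --pt "0 0 0.2 0 0 0" --pt "0 0 0.3 0 0 0" --pt "0 0 0.2 0 0 0" --pt "0 0 0 0 0 0"

```text
clock: 40.0
position: [0.5095, -0.3223, 0.0913]
tool_rot: [3.141, -0.001, 2.555]
force: [-2.0, 1.9, -4.7]
grip_width: 0.0326
```

Request:
move_arm --pt "0 0 0.1 0 0 0" --pt "0 0 0.06 0 0 0" --pt "0 0 0 0 0 0"

```text
clock: 40.3
position: [0.5096, -0.3223, 0.0881]
tool_rot: [3.141, -0.0, 2.555]
force: [-2.8, 3.3, -2.2]
grip_width: 0.0328
```

Request:
move_arm --pt "0 0 0.04 0 0 0" --pt "0 0 0 0 0 0"

```text
clock: 40.5
position: [0.5096, -0.3223, 0.0873]
tool_rot: [3.141, -0.0, 2.555]
force: [-5.2, 4.1, 1.9]
grip_width: 0.0327
```

Request:
move_arm --pt "0 0 0.05 0 0 0" --pt "0 0 0 0 0 0"

```text
clock: 40.7
position: [0.5096, -0.3224, 0.0871]
tool_rot: [-3.141, 0.0, 2.555]
force: [-10.8, 6.1, 21.0]
grip_width: 0.0325
```

Request:
move_arm --pt "0 0 0 0 0 0" --pt "0 0 0 0 0 0" --pt "0 0 0 0 0 0" --claw 0

```text
clock: 41.0
position: [0.5099, -0.3228, 0.0859]
tool_rot: [3.141, 0.001, 2.554]
force: [0.6, 0.1, 0.3]
grip_width: 0.0426
```

Request:
move_arm --pt "0 0 -0.2 0 0 0" --pt "0 0 -1 0 0 0" --pt "0 0 -1 0 0 0" --pt "0 0 -1 0 0 0" --pt "0 0 -1 0 0 0"

```text
clock: 41.5
position: [0.5096, -0.3225, 0.1922]
tool_rot: [3.141, 0.0, 2.555]
force: [1.7, -0.3, 0.3]
grip_width: 0.0424
```

Request:
move_arm --pt "0 0 -1 0 0 0" --pt "0 0 0 0 0 0" --pt "0 0 0 0 0 0" --pt "0 0 0 0 0 0"

```text
clock: 41.9
position: [0.5092, -0.3226, 0.2152]
tool_rot: [-3.141, -0.001, 2.555]
force: [-0.2, -0.1, -0.7]
grip_width: 0.0429
```

```bash
python3 - <<'E'
from wh import *
s=st(); c,f=grab('wrist','c21'); np.savez('c21.npz',**{k:c[k] for k in 'KRt'})
cv2.imwrite('pics/d21.png',cv2.resize(f[80:340,150:430],None,fx=2.3,fy=2.3,interpolation=cv2.INTER_CUBIC))
c,f=grab('side','s21'); cv2.imwrite('pics/s21c.png',cv2.resize(f[180:320,190:340],None,fx=4,fy=4,interpolation=cv2.INTER_CUBIC))
E
```

```text
t 41.9 p [ 0.5092 -0.3226  0.2152] rpy [-3.1414e+00 -8.0000e-04  2.5545e+00] F [-0.2 -0.1 -0.7] w 0.0429 q [ 1.09  0.67 -0.96  1.64  0.59  1.15  0.96]
```

View pics/d21.png

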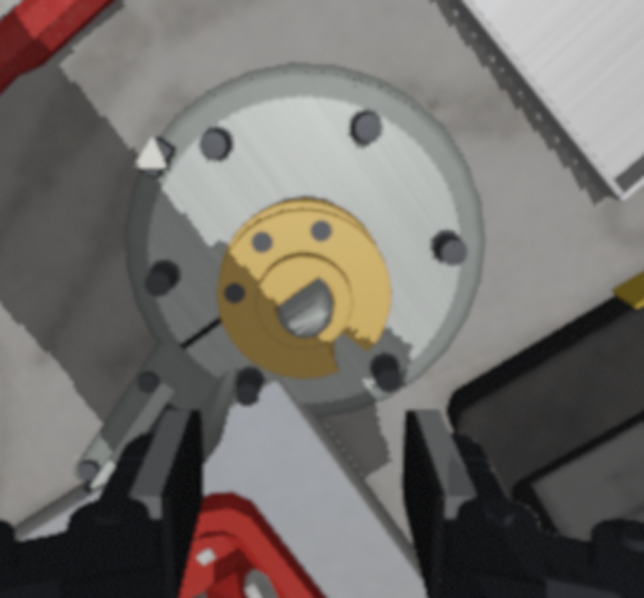

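View pics/s21c.png

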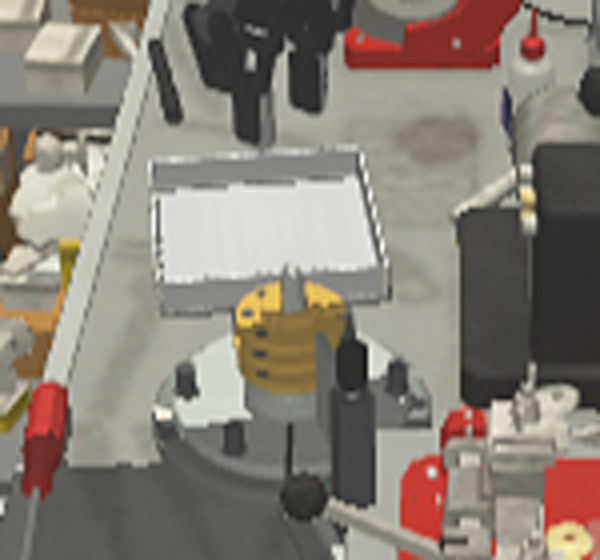

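```bash
python3 - <<'E'
from wh import *
z=np.load('c21.npz'); c={k:z[k] for k in 'KRt'}
D=lambda x,y:(150+x/2.3,80+y/2.3)
P=[onz(c,*D(*p),.045) for p in [(217,143),(366,127),(450,249),(160,277),(247,387),(385,373)]]
s,r=circ(P); print('studs',s,r); d=np.array(P)[:,:2]-s; print(np.degrees(np.arctan2(d[:,1],d[:,0])))
a,b=[onz(c,*D(*p),.025)[:2] for p in [(220,320),(183,346)]]; d=b-a; print('line',a,b,np.degrees(np.arctan2(d[1],d[0])), np.degrees(np.arctan2(*(b-s)[::-1])),np.linalg.norm(b-s))
p=onz(c,*D(167,160),.028)[:2]-s; print('ptr',np.degrees(np.arctan2(p[1],p[0])),np.linalg.norm(p))
z=np.load('c6.npz'); c6={k:z[k] for k in 'KRt'}; print('blackm',onz(c6,345,112,.03),onz(c6,450,127,.03),onz(c6,376,62,.12))
go(.5105+.066*np.cos(np.radians(122.5)),-.3225+.066*np.sin(np.radians(122.5)),.08,np.radians(122.5))
E
```

```text
studs [ 0.51023508 -0.32043921] 0.06400777605501934
[-178.53468099  122.51884467   62.26738984 -118.43569342  -58.09214717
    2.23297469]
line [ 0.51454701 -0.371777  ] [ 0.51533007 -0.39439633] -88.01727328974862 -86.05905989753167 0.07413240919593167
ptr -159.2016831013342 0.07517641584664529
blackm [ 0.61627297 -0.2059139   0.03      ] [ 0.62001734 -0.31199832  0.03      ] [ 0.6459773  -0.20284509  0.12      ]
shift units [2.37 1.09 5.41]
turn units [-0.     -0.0003  0.1326]
```

Request:
move_arm --pt "0.8 0.36 0 0 0 0" --pt "0.8 0.36 0 0 0 0" --pt "0.77 0.37 0 0 0 0.044" --pt "0 0 0 0 0 0.044" --pt "0 0 0 0 0 0.0445"

```text
clock: 42.5
position: [0.475, -0.2667, 0.2155]
tool_rot: [-3.141, -0.0, 2.133]
force: [0.1, 0.1, 0.1]
grip_width: 0.043
```

Request:
move_arm --pt "0 0 1 0 0 0" --pt "0 0 1 0 0 0" --pt "0 0 1 0 0 0" --pt "0 0 1 0 0 0" --pt "0 0 0.7 0 0 0"

```text
clock: 43.0
position: [0.4747, -0.2667, 0.0964]
tool_rot: [-3.141, -0.002, 2.139]
force: [0.5, 0.5, 0.6]
grip_width: 0.043
```

Request:
move_arm --pt "0 0 0 0 0 0" --pt "0 0 0 0 0 0"

```text
clock: 43.2
position: [0.4756, -0.2669, 0.0987]
tool_rot: [3.141, -0.0, 2.139]
force: [0.9, -0.5, 0.5]
grip_width: 0.0425
```

```bash
python3 - <<'E'
from wh import *
s=st(); go(.5105+.066*np.cos(np.radians(122.5)),-.3225+.066*np.sin(np.radians(122.5)),.033,np.radians(122.5))
c,f=grab('wrist','c22'); cv2.imwrite('pics/d22.png',cv2.resize(f[150:420,150:430],None,fx=2.2,fy=2.2,interpolation=cv2.INTER_CUBIC))
c,f=grab('side','s22'); cv2.imwrite('pics/s22c.png',cv2.resize(f[150:320,190:340],None,fx=3.5,fy=3.5,interpolation=cv2.INTER_CUBIC))
E
```

```text
t 43.2 p [ 0.4756 -0.2669  0.0987] rpy [ 3.1413e+00 -3.0000e-04  2.1385e+00] F [ 0.9 -0.5  0.5] w 0.0425 q [ 0.96  0.7  -0.79  1.89  0.66  0.83  0.39]
shift units [ 0.01 -0.02  2.63]
turn units [ 0.0001 -0.0001  0.0002]
```

View pics/d22.png

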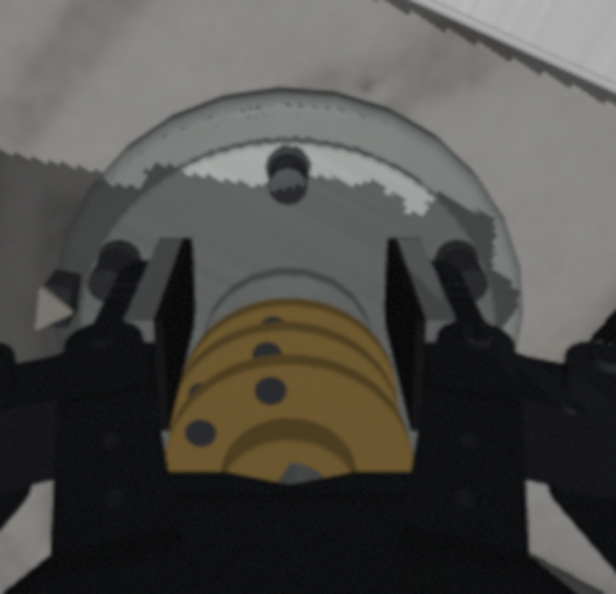

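View pics/s22c.png

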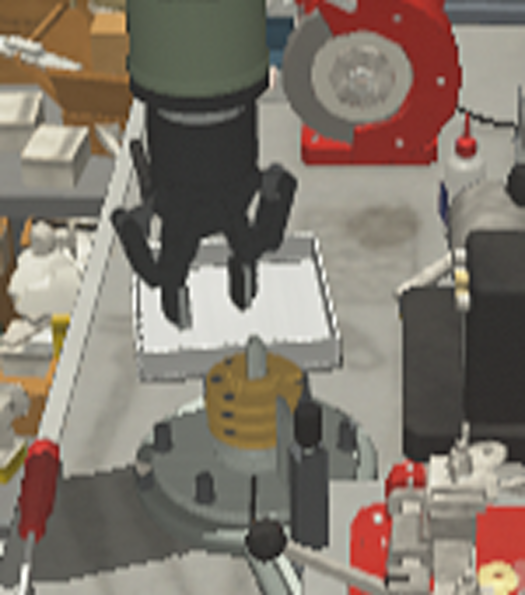

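Request:
move_arm --pt "0.15 0 0.6 0 0 0" --pt "0 0 0.6 0 0 0" --pt "0 0 0.6 0 0 0" --pt "0 0 0.4 0 0 0" --pt "0 0 0.3 0 0 0"

```text
clock: 43.8
position: [0.4731, -0.2637, 0.0345]
tool_rot: [-3.141, -0.001, 2.139]
force: [0.5, 0.4, 0.7]
grip_width: 0.0423
```

Request:
move_arm --pt "0 0 0 0 0 0" --pt "0 0 0 0 0 0" --pt "0 0 0 0 0 0" --pt "0 0 0 0 0 0" --claw 1 --force 40

```text
clock: 44.2
position: [0.4735, -0.2639, 0.0361]
tool_rot: [3.141, 0.0, 2.138]
force: [0.2, 1.3, -1.9]
grip_width: 0.0091
```

```bash
python3 - <<'E'
from wh import *
s=st(); p=s['position'][:2]-[.5107,-.3226]; print(np.degrees(np.arctan2(p[1],p[0])),np.linalg.norm(p),s['moment'])
E
```

```text
t 44.2 p [ 0.4735 -0.2639  0.0361] rpy [3.1412e+00 3.0000e-04 2.1383e+00] F [ 0.2  1.3 -1.9] w 0.0091 q [ 0.9   0.78 -0.71  1.92  0.76  0.72  0.3 ]
122.38284088807377 0.06949402035501885 [ 0.33505534 -0.08444794 -0.01629037]
```

Request:
move_arm --pt "-0.015 0.291 0 0 0 0.0333" --pt "-0.015 0.291 0 0 0 0.0333" --pt "-0.015 0.291 0 0 0 0.0333" --pt "0 0 0 0 0 0"

```text
clock: 44.6
position: [0.494, -0.2552, 0.0361]
tool_rot: [3.141, 0.001, 1.823]
force: [0.9, -1.0, -0.1]
grip_width: 0.009
```

```bash
python3 - <<'E'
from wh import *
s=st(); p=s['position'][:2]-[.5107,-.3226]; print(np.degrees(np.arctan2(p[1],p[0])),np.degrees(s['tool_rot'][2]),np.linalg.norm(p),s['moment'])
E
```

```text
t 44.6 p [ 0.494  -0.2552  0.0361] rpy [3.1410e+00 9.0000e-04 1.8229e+00] F [ 0.9 -1.  -0.1] w 0.009 q [ 0.82  0.77 -0.64  1.89  0.69  0.71  0.02]
103.90620103125902 104.44619715762705 0.06941973017216875 [-0.1381972  -0.18576777 -0.04168124]
```

Turning freely. Continue.

Request:
move_arm --pt "-0.015 0.291 0 0 0 0.0333" --pt "-0.015 0.291 0 0 0 0.0333" --pt "-0.015 0.291 0 0 0 0.0333" --pt "-0.015 0.291 0 0 0 0.0333" --pt "0 0 0 0 0 0"

```text
clock: 45.1
position: [0.5226, -0.2544, 0.0361]
tool_rot: [3.141, 0.001, 1.407]
force: [0.0, -2.7, 2.9]
grip_width: 0.0092
```

```bash
python3 - <<'E'
from wh import *
s=st(); p=s['position'][:2]-[.5107,-.3226]; print(np.degrees(np.arctan2(p[1],p[0])),np.degrees(s['tool_rot'][2]),np.linalg.norm(p),s['moment'])
E
```

```text
t 45.1 p [ 0.5226 -0.2544  0.0361] rpy [3.1408e+00 8.0000e-04 1.4068e+00] F [ 0.  -2.7  2.9] w 0.0092 q [ 0.72  0.78 -0.54  1.83  0.59  0.7  -0.32]
80.08940812521745 80.60359414551077 0.06919344679312603 [-0.63657214 -0.07101779 -0.03373362]
```

Request:
move_arm --pt "-0.015 0.291 0 0 0 0.0333" --pt "-0.015 0.291 0 0 0 0.0333" --pt "-0.015 0.291 0 0 0 0.0333" --pt "0 0 0 0 0 0" --pt "0 0 0 0 0 0"

```text
clock: 45.6
position: [0.5425, -0.2614, 0.0361]
tool_rot: [3.141, 0.001, 1.098]
force: [-0.7, -3.9, 5.0]
grip_width: 0.0091
```

```bash
python3 - <<'E'
from wh import *
s=st(); p=s['position'][:2]-[.5107,-.3226]; print(np.degrees(np.arctan2(p[1],p[0])),np.degrees(s['tool_rot'][2]),np.linalg.norm(p),s['moment'])
c,f=grab('top','t23'); cv2.imwrite('pics/t23c.png',cv2.resize(f[170:290,310:440],None,fx=5,fy=5,interpolation=cv2.INTER_CUBIC))
c,f=grab('side','s23'); cv2.imwrite('pics/s23c.png',cv2.resize(f[150:320,190:340],None,fx=3.5,fy=3.5,interpolation=cv2.INTER_CUBIC))
E
```

```text
t 45.6 p [ 0.5425 -0.2614  0.0361] rpy [3.1409e+00 6.0000e-04 1.0982e+00] F [-0.7 -3.9  5. ] w 0.0091 q [ 0.67  0.78 -0.47  1.77  0.51  0.71 -0.55]
62.53590364028517 62.92046806264344 0.06902711758011111 [-0.91422219  0.15059508 -0.02472134]
```

View pics/t23c.png

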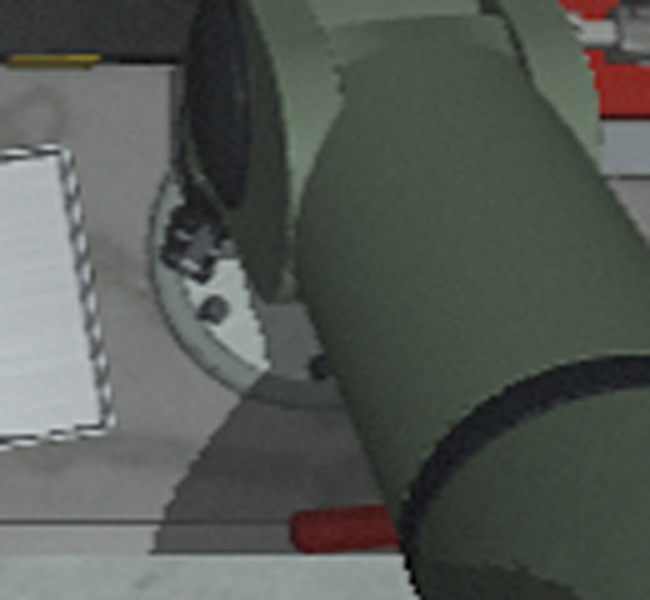

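View pics/s23c.png

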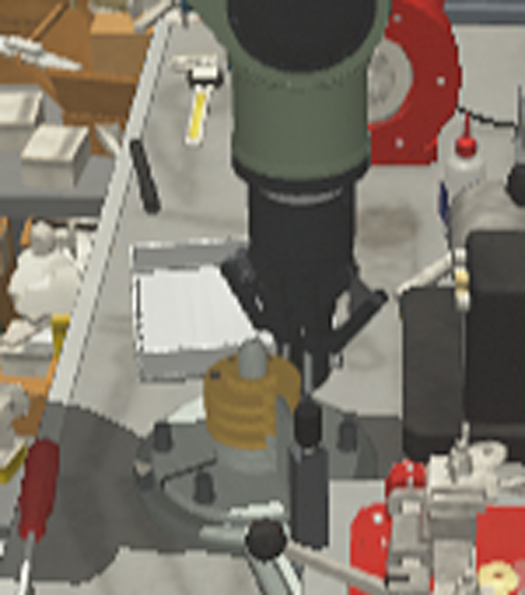

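Request:
move_arm --pt "-0.015 0.291 0 0 0 0.0333" --pt "-0.01 0.218 0 0 0 0.025" --pt "0 0 0 0 0 0" --pt "0 0 0 0 0 0"

```text
clock: 46.1
position: [0.5531, -0.2683, 0.0361]
tool_rot: [3.141, 0.001, 0.913]
force: [-1.8, -4.3, 5.6]
grip_width: 0.0093
```

```bash
python3 - <<'E'
from wh import *
s=st(); p=s['position'][:2]-[.5107,-.3226]; print(np.degrees(np.arctan2(p[1],p[0])),np.degrees(s['tool_rot'][2]),np.linalg.norm(p),s['moment'])
E
```

```text
t 46.1 p [ 0.5531 -0.2683  0.0361] rpy [3.1412e+00 7.0000e-04 9.1280e-01] F [-1.8 -4.3  5.6] w 0.0093 q [ 0.64  0.79 -0.42  1.74  0.47  0.71 -0.69]
52.039889615574275 52.29726041124816 0.06888013333713185 [-1.01685775  0.40400375 -0.02351192]
```

Request:
move_arm --pt "0 0 0 0 0 0" --pt "0 0 0 0 0 0" --claw 0.3

```text
clock: 46.3
position: [0.5532, -0.2672, 0.0356]
tool_rot: [-3.141, -0.001, 0.912]
force: [-0.5, -0.0, 0.1]
grip_width: 0.0297
```

Request:
move_arm --pt "0 0 -0.4 0 0 0" --pt "0 0 -1 0 0 0" --pt "0 0 -1 0 0 0" --pt "0 0 -1 0 0 0" --pt "0 0 -1 0 0 0"

```text
clock: 46.8
position: [0.5535, -0.2673, 0.1475]
tool_rot: [3.141, -0.0, 0.91]
force: [-0.8, -0.1, 0.6]
grip_width: 0.03
```

Request:
move_arm --pt "0 0 -1 0 0 0" --pt "0 0 -1 0 0 0" --pt "0 0 0 0 0 0" --pt "0 0 0 0 0 0" --pt "0 0 0 0 0 0"

```text
clock: 47.3
position: [0.5532, -0.2675, 0.1953]
tool_rot: [-3.141, 0.0, 0.91]
force: [-0.5, -0.0, -0.6]
grip_width: 0.0302
```

```bash
python3 - <<'E'
from wh import *
s=st(); c,f=grab('wrist','c24'); np.savez('c24.npz',**{k:c[k] for k in 'KRt'})
cv2.imwrite('pics/d24.png',cv2.resize(f[120:400,140:440],None,fx=2.2,fy=2.2,interpolation=cv2.INTER_CUBIC))
E
```

```text
t 47.3 p [ 0.5532 -0.2675  0.1953] rpy [-3.1407e+00  2.0000e-04  9.0960e-01] F [-0.5 -0.  -0.6] w 0.0302 q [ 0.7   0.59 -0.52  1.65  0.33  1.   -0.59]
```

View pics/d24.png

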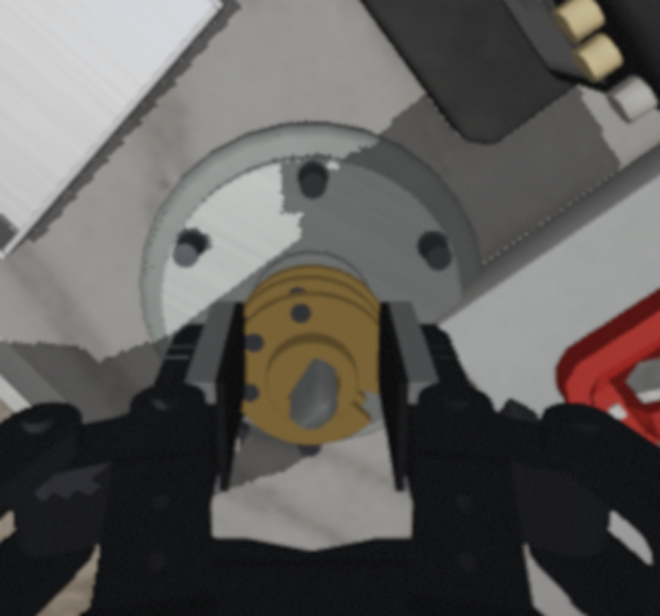

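```bash
python3 - <<'E'
from wh import *
go(.556,-.425,.22,.385)
E
```

```text
shift units [-4.9   3.96 -1.  ]
turn units [-0.0004  0.0002  0.167 ]
```

Request:
move_arm --pt "-0.98 0.8 -0.2 0 0 0" --pt "-0.98 0.8 -0.2 0 0 0" --pt "-0.98 0.8 -0.2 0 0 0" --pt "-0.98 0.8 -0.2 0 0 0" --pt "-0.98 0.7 -0.2 0 0 0" --claw 0

```text
clock: 47.85
position: [0.5548, -0.4254, 0.22]
tool_rot: [-3.14, -0.0, 0.909]
force: [-0.0, -0.1, -0.0]
grip_width: 0.0424
```

Request:
move_arm --pt "0 0 0 0 0 0.042" --pt "0 0 0 0 0 0.042" --pt "0 0 0 0 0 0.042" --pt "0 0 0 0 0 0.041" --pt "0 0 0 0 0 0"

```text
clock: 48.35
position: [0.5551, -0.4239, 0.22]
tool_rot: [-3.141, 0.001, 0.382]
force: [0.4, 0.6, 0.1]
grip_width: 0.0426
```

Request:
move_arm --pt "0 0 0 0 0 0" --pt "0 0 0 0 0 0"

```text
clock: 48.55
position: [0.5551, -0.4241, 0.2204]
tool_rot: [-3.141, 0.0, 0.388]
force: [-0.4, 0.3, -0.1]
grip_width: 0.0426
```

```bash
python3 - <<'E'
from wh import *
s=st(); c,f=grab('wrist','c25'); np.savez('c25.npz',**{k:c[k] for k in 'KRt'}); print(proj(c,[.5546,-.4309,.14])); go(.5546,-.4309,.1205,.385)
cv2.imwrite('pics/d25.png',cv2.resize(f[80:310,90:350],None,fx=2.5,fy=2.5,interpolation=cv2.INTER_CUBIC))
E
```

```text
t 48.55 p [ 0.5551 -0.4241  0.2204] rpy [-3.1411e+00  2.0000e-04  3.8760e-01] F [-0.4  0.3 -0.1] w 0.0426 q [ 0.79  0.67 -0.37  1.38  0.25  1.14 -0.8 ]
[289.56744793 229.30418014]
shift units [-0.12  0.24  4.  ]
turn units [-0.0001  0.      0.0006]
```

View pics/d25.png

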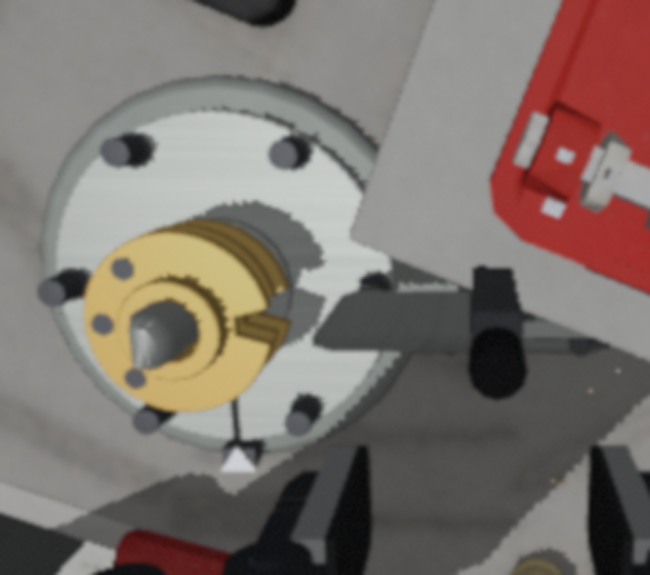

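```bash
python3 - <<'E'
from wh import *
z=np.load('c25.npz'); c={k:z[k] for k in 'KRt'}; f=cv2.imread('pics/c25.png')
D=lambda x,y:(90+x/2.5,80+y/2.5)
P=[onz(c,*D(*p),.045) for p in [(285,154),(120,152),(52,292),(148,420),(300,420)]]
s,r=circ(P); print('studs',s,r); d=np.array(P)[:,:2]-s; print(np.degrees(np.arctan2(d[:,1],d[:,0])))
ang=lambda v:np.degrees(np.arctan2(v[1],v[0]))
a,b=[onz(c,*D(*p),.025)[:2] for p in [(234.5,402),(236,438)]]; t=onz(c,*D(238,448),.028)[:2]
for C in (s,np.array([.5120,-.3226])): print('line',ang(b-a),ang(b-C),'ptr',ang(t-C),np.linalg.norm(t-C))
cv2.imwrite('pics/d25b.png',cv2.resize(f[225:285,160:210],None,fx=10,fy=10,interpolation=cv2.INTER_CUBIC))
E
```

```text
studs [ 0.5127161 -0.3222508] 0.06539163136589923
[  -9.20883691   50.32415914  111.61182157  171.7551547  -127.55246138]
line -160.65499034408612 -159.60155439378832 ptr -158.41696961439277 0.07723920925345215
line -160.65499034408612 -159.66272241140496 ptr -158.46291305939334 0.07644489014276161
```

View pics/d25b.png

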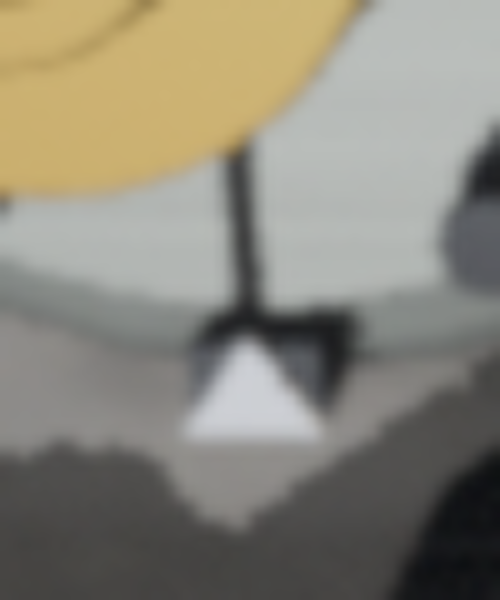

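Request:
move_arm --pt "-0.05 0.24 1 0 0 0" --pt "0 0 1 0 0 0" --pt "0 0 1 0 0 0" --pt "0 0 0.5 0 0 0" --pt "0 0 0.45 0 0 0"

```text
clock: 49.1
position: [0.5563, -0.4303, 0.1214]
tool_rot: [-3.141, -0.0, 0.385]
force: [0.2, -0.0, 0.5]
grip_width: 0.043
```

Request:
move_arm --pt "0 0 0 0 0 0" --pt "0 0 0 0 0 0" --pt "0 0 0 0 0 0" --pt "0 0 0 0 0 0" --claw 1 --force 60

```text
clock: 49.5
position: [0.5563, -0.4298, 0.1228]
tool_rot: [-3.141, -0.0, 0.385]
force: [-2.0, 4.6, -0.9]
grip_width: 0.016
```

```bash
python3 - <<'E'
from wh import *
st()
E
```

```text
t 49.5 p [ 0.5563 -0.4298  0.1228] rpy [-3.1411 -0.      0.3847] F [-2.   4.6 -0.9] w 0.016 q [ 0.78  0.78 -0.35  1.44  0.29  0.97 -0.83]
```

Push home: 30 mm along tool −y, in steps.

Request:
move_arm --pt "0 -0.14 0 0 0 0" --pt "0 -0.14 0 0 0 0" --pt "0 -0.14 0 0 0 0" --pt "0 -0.14 0 0 0 0"

```text
clock: 49.9
position: [0.5513, -0.4174, 0.1228]
tool_rot: [3.14, -0.001, 0.384]
force: [1.4, -1.6, 2.9]
grip_width: 0.0157
```

Request:
move_arm --pt "0 -0.14 0 0 0 0" --pt "0 -0.14 0 0 0 0" --pt "0 -0.14 0 0 0 0"

```text
clock: 50.2
position: [0.5474, -0.4075, 0.1227]
tool_rot: [3.14, -0.001, 0.384]
force: [1.1, -2.2, 6.4]
grip_width: 0.0158
```

```bash
python3 - <<'E'
from wh import *
s=st(); print(np.linalg.norm(s['position'][:2]-[.5546,-.4309]))
E
```

```text
t 50.2 p [ 0.5474 -0.4075  0.1227] rpy [ 3.1405e+00 -7.0000e-04  3.8430e-01] F [ 1.1 -2.2  6.4] w 0.0158 q [ 0.77  0.75 -0.35  1.51  0.29  0.93 -0.86]
0.024469282503236687
```

Request:
move_arm --pt "0 -0.1 0 0 0 0" --pt "0 -0.1 0 0 0 0" --pt "0 0 0 0 0 0"

```text
clock: 50.5
position: [0.5454, -0.4025, 0.1227]
tool_rot: [3.141, -0.0, 0.385]
force: [-0.9, 1.3, 7.5]
grip_width: 0.0158
```

Request:
move_arm --pt "0 -0.06 0 0 0 0" --pt "0 -0.06 0 0 0 0" --pt "0 0 0 0 0 0"

```text
clock: 50.8
position: [0.5451, -0.4018, 0.1229]
tool_rot: [3.137, -0.002, 0.384]
force: [7.9, -12.2, -0.1]
grip_width: 0.0156
```

```bash
python3 - <<'E'
from wh import *
s=st(); print(np.linalg.norm(s['position'][:2]-[.5563,-.4298]))
E
```

```text
t 50.8 p [ 0.5451 -0.4018  0.1229] rpy [ 3.1374e+00 -1.8000e-03  3.8380e-01] F [  7.9 -12.2  -0.1] w 0.0156 q [ 0.76  0.74 -0.35  1.53  0.3   0.92 -0.87]
0.030204065706585664
```

Request:
move_arm --pt "0 -0.06 0 0 0 0" --pt "0 0 0 0 0 0"

```text
clock: 51.0
position: [0.545, -0.4017, 0.1229]
tool_rot: [3.135, -0.003, 0.383]
force: [13.5, -19.0, -7.8]
grip_width: 0.0157
```

Request:
move_arm --pt "0 0.11 0 0 0 0" --pt "0 0 0 0 0 0"

```text
clock: 51.2
position: [0.5451, -0.4018, 0.1228]
tool_rot: [3.14, -0.001, 0.384]
force: [2.3, -4.7, 5.2]
grip_width: 0.0157
```

Request:
move_arm --pt "0 0 0 0 0 0" --pt "0 0 0 0 0 0" --pt "0 0 0 0 0 0" --claw 0

```text
clock: 51.5
position: [0.5443, -0.4009, 0.1218]
tool_rot: [-3.141, 0.0, 0.385]
force: [-0.8, -0.4, 0.7]
grip_width: 0.0429
```

Request:
move_arm --pt "0 0 -0.5 0 0 0" --pt "0 0 -1 0 0 0" --pt "0 0 -1 0 0 0" --pt "0 0 -1 0 0 0" --pt "0 0 -1 0 0 0"

```text
clock: 52.0
position: [0.5445, -0.401, 0.2366]
tool_rot: [3.141, -0.0, 0.385]
force: [0.3, 0.2, -0.2]
grip_width: 0.0423
```

Request:
move_arm --pt "0 0 0 0 0 0" --pt "0 0 0 0 0 0" --pt "0 0 0 0 0 0"

```text
clock: 52.3
position: [0.5442, -0.401, 0.2341]
tool_rot: [-3.141, 0.001, 0.384]
force: [-0.8, -0.2, 0.4]
grip_width: 0.0432
```

```bash
python3 - <<'E'
from wh import *
s=st(); c,f=grab('wrist','c26')
cv2.imwrite('pics/d26.png',cv2.resize(f[80:310,90:350],None,fx=2.5,fy=2.5,interpolation=cv2.INTER_CUBIC))
c,f=grab('side','s26'); cv2.imwrite('pics/s26c.png',cv2.resize(f[150:320,190:340],None,fx=3.5,fy=3.5,interpolation=cv2.INTER_CUBIC))
E
```

```text
t 52.3 p [ 0.5442 -0.401   0.2341] rpy [-3.1408e+00  6.0000e-04  3.8440e-01] F [-0.8 -0.2  0.4] w 0.0432 q [ 0.78  0.63 -0.38  1.43  0.24  1.13 -0.82]
```

View pics/d26.png

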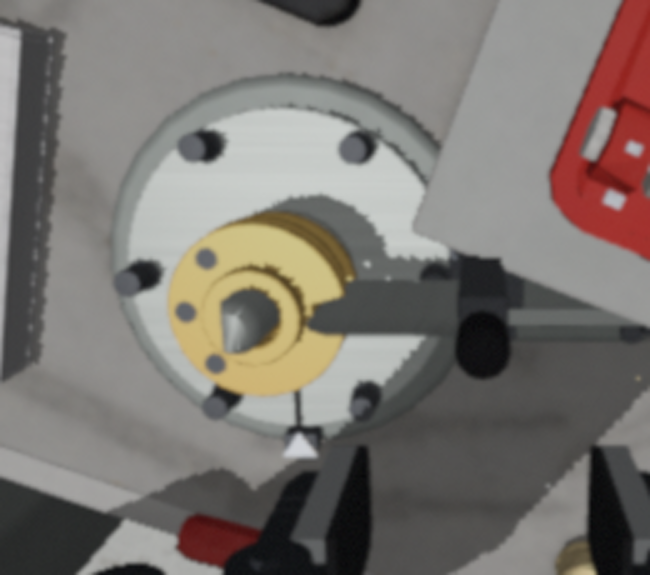

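View pics/s26c.png

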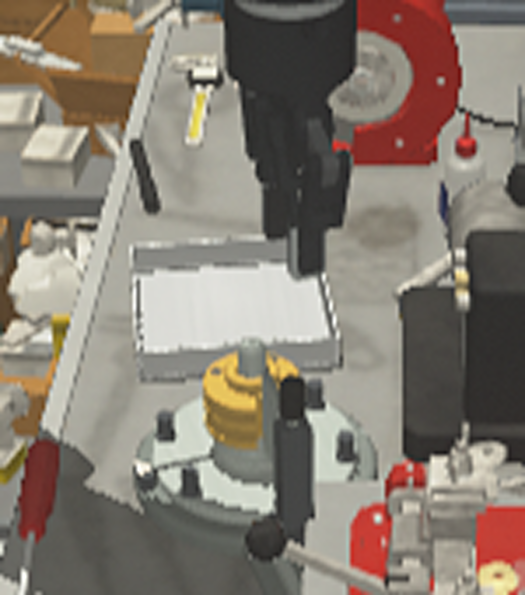

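```bash
python3 - <<'E'
from wh import *
print(workorder.job_done())
E
```

```text
the job is handed in; nothing more can be done
None
```

I handed the job in at about 52 s, with all three wheels that were present proved on the gauge.

1. **Fence back:** I drew it right back by its knob until it met its stop.
2. **Wheels:** I lifted the three wheels out of the tray one at a time, boss up. I turned each to the arbor's flat and let it down until it bottomed. The finger heights at seating stepped up by about 15 mm each, as they should.
3. **Index plate:** I turned it about 70° clockwise by one stud. The last measurement put the engraved line within about 1° of the pointer. The separate readings of that angle differ by 1–2°.
4. **Fence home:** I pushed it in 30.2 mm to its end stop.

**Final pictures:** They show the wheels stacked flat, the blade in their gates, the line at the pointer, the tray empty and the gripper clear of everything. The marker and caliper, which the last side picture shows, look unmoved, and the arm never went near the oil bottle.

**Readings that disagreed:**
- Early pictures taken before the arm had settled placed the gauge about 10 mm off. I replaced them with pictures taken at rest.
- The wrist camera's calibration was 1–2 mm off in places.
- The gripper reads 2–4 mm narrow on parts of known size.

**Highest force:** About 55 N at the wrist for a moment, as the fingers pulled the knob against the back stop. Finding the first wheel's height reached about 51 N with the fingertips.

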